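# Set out the repair mat

## Robot

A 6-joint arm with a two-finger parallel gripper is mounted at the origin on the work surface. World frame = base frame: x ahead of the robot, y to its left, z up, the work surface at z = 0. Lengths are in m, angles in rad, forces in N, time in s.
With the tool pointing down it reaches from about 0.35 to 0.725 m from the base axis. Payload 6 kg.
Tool frame: the origin (TCP) lies at the very end of the fingers, on their centre line; the grasp point (between the pads) lies 19 mm behind it; z points along the fingers, y is the direction in which the jaws open and shut (so a half turn about z gives the same grasp; the last joint's range is limited). The gripper opens to 85 mm and grips with 20 to 120 N. Pads are 22 mm wide; open, the fingers measure 114 mm over their backs; the gripper's body (76 mm by 85 mm) begins 54 mm behind the grasp point. The pads swing forward as they close: fully open they stand 13 mm farther back than shut.
Start: joints at [-1.005, 0.04, 0.085, 0, -1.615, -0.334], TCP at [0.138, -0.584, 0.192] pointing down, gripper open.
Joint ranges: [-2.56, 2.56], [-1.29, 2.01], [-1.08, 1.49], [-3.29, 1.98], [-2.81, -0.18], [-2.99, 2.99]. Speed limits (rad/s): [2.57, 2.57, 3.01, 3.14, 3.14, 3.14].

## Interface

Orientations are given as a unit quaternion [x, y, z, w].
In Python, from station import ctrl gives the robot as it stands.
- The arm moves only by the tool drive_tool, never from a script. Its argument "motion" is a list of rows, each an object with "slide": the shift along the tool's x, y, z in m, a list of three; "turn": the turn, a rotation vector about the tool's x, y, z in rad, a list of three; "fingers": the opening, from -1 (shut) to 1 (fully open). In form: [{"slide": [dx, dy, dz], "turn": [rx, ry, rz], "fingers": fingers}, ...]. A call has 1 to 8 rows; each row is the pose to reach, as a shift and turn from the pose commanded when the call began, along the tool's axes at that moment; what a row does not reach only later rows make up. A row lasts 1/8 s, in which the tool goes at most 62.5 mm and 10.7 degrees, less where a joint would pass 70% of its speed; a pose out of reach is approached as far as the arm can. A call with a gripper value outside its range is refused whole. The fingers move at their own pace and stop on an object; "squeeze" is the grip in N (left out, the last holds). Time passes only in rows, so rows that repeat a pose let the fingers close. It gives the time, the measured TCP pose, the force and the opening at its end, in the units of the state.
- ctrl.observe(): the state, without advancing time (a new reading comes with each control period).
- ctrl.grab_frame(name): name is "side" or "top"; returns (picture, depth): 480x640x3 uint8, red, green, blue; 480x640 float32, m along the optical axis (not along the pixel's ray), 0 where there is no reading.
- ctrl.camera_info(name): a dict with "mtx" (3x3 intrinsics, pixels), "rvec" (rotation vector, rad) and "tvec" (3), from world to camera coordinates, as OpenCV has them. Camera axes: x right, y down, z forward; pixel columns grow to the right and rows downward; lengths in m; the calibration is good to about 2 mm. A picture is of the moment at which its call begins. camera_info takes no time and is no camera call.
- ctrl.hand_in(): hands the job in, once; it reports no verdict.
The state is a dict: "time": time; "joints": joint angles; "joint_velocities": joint speeds; "effort": joint torques, N m; "tool_pos": TCP position; "orientation": TCP orientation; "contact_force": force on the tool from outside, world axes, zero at the start; "wrist_torque": the same for the moment, N m; "width": finger opening in m.
Only numpy, scipy, OpenCV 4.12 (cv2) and the standard library are available. Lean on these libraries where they do the work, as an engineer would, in place of code of your own. Each camera call takes 0.05 s, during which the arm holds its last target.

## Task

Set out the black mat for the first repair of the day, left and right as seen from the robot and all of it wholly on the mat: lay the boxed inner tube in the centre of the mat, lengthwise along the middle lane, with the clipped tyre levers lying centred on top along it, and stand the grease tin straight behind the box on the strip of mat that is left there. Lay the pedal wrench centred in the lane to the left of the box and the mallet centred in the lane to its right, both straight along their lanes with the handles towards the robot. Let go of everything, and leave the other things on the ledge as they are.

Things in the scene. Friction and masses are not known exactly. Their poses are not given: they have to be found in the camera images.
- mat: Black rubber work mat, fixed, 300 mm deep (x), 360 wide (y), 4 thick, turned up to 0.1 rad, beside the green tray. Origin: centre of its underside; x points away from the robot (to the back edge), y left, z up. Pale lines along x at y = +60 and -60 mm part it into three 120 mm lanes, centre lines y = +120 (left), 0 (middle), -120 mm (right).
- tube_box: Boxed inner tube: closed brown cardboard box with an orange band, 100 mm long (its x), 62 wide (y), 38 high, 120 to 210 g. Origin: centre of its underside, z up. Starts crosswise in the back row of the green tray. The tray (sheet metal, 340 x 380 mm, floor 3 mm thick, rim 12 mm high) holds all five things to be laid out.
- levers: Three blue plastic tyre levers clipped into one rigid stack, 115 mm long (its x), 22 wide (y), 24 high, 50 g. Origin: middle of its underside, z up. Starts in the back row of the green tray, pointing roughly away from the robot.
- wrench: Stainless steel pedal wrench lying flat, 240 mm long (its x), 0.29 to 0.43 kg: bar 22 mm wide (y) and 10 thick, open jaw 35 wide at the +x end, handle end at -x. Origin: underside at mid-length, near the balance point, a good place to grip across the bar; z up. Starts crosswise in the front or middle row of the green tray.
- mallet: Mallet lying flat, 240 mm long (its x), 0.27 to 0.41 kg. Grey-tipped head at x = +100 mm: a cylinder 70 long (y), 40 in diameter. Wooden shaft 20 in diameter from x = 0 to +80, its axis 20 above the underside; black handle grip to x = -120. Origin: mid-length, level with the underside; z up. Balance, and a good grip across the shaft: x = +45. Starts crosswise in the tray's front or middle row.
- tin: Round grease tin, aluminium with a red screw lid, 54 mm in diameter, 28 high, 90 g. Origin: centre of its underside, z up. Starts in the back row of the green tray.
- key_block: Bystander: loose slotted wooden block 56 x 110 x 45 mm high behind the work, holding the torque key. Origin: centre of its underside.
- torque_key: Bystander: small aluminium T-handled torque key standing loose in the wooden block's middle slot, its top 78 mm above the ledge. Origin: on its axis, level with the underside of the block.
- oil: Bystander: small yellow oil bottle with a black cap, 38 mm in diameter, 105 high, standing loose behind the work. Origin: centre of its underside.
- flap (a joint): Bystander: hinge of the flap (lid) of the clear acrylic parts box, 85 x 130 x 53 mm, fixed behind the work; 0 = closed, grows as it opens (rad).
Things that resemble listed ones, but are neither listed nor needed, are in the scene too. What is shaped like the tin but purple is not meant. Of the things shaped like the mallet, the grey one is meant.

How it is judged:
By the outcome, as a careful person would: the job done as asked, in the order asked, and still so for the second after the job is handed in, with the robot touching nothing.
It also fails if it takes over 138 s, if anything falls off the work surface, if the arm or the gripper's body presses on something with over 40 N, if the wrist force passes 120 N, or if a joint passes its speed limit or range.

## Working session

There is one attempt and no reset: what is moved stays moved. The work goes in short steps, Python scripts to look and compute and a tool call to move; the robot and the scene stay as the last step left them, time stands still between calls to the robot, and variables do not carry over. Pictures are saved under pics/ and viewed, and the job is handed in when it is done.

Besides the shell and the picture viewer there is one more tool, called as name(argument=value, ...) on one line, values as JSON. drive_tool: Moves the arm, as the interface text tells. Its arguments: {"type":"object","properties":{"motion":{"type":"array"},"squeeze":{"type":"number"}},"required":["motion"]}

```bash
ls; mkdir -p pics; python3 - <<'E'
from station import ctrl
import cv2, numpy as np
print(ctrl.observe())
for n in ("top","side"):
    im,d=ctrl.grab_frame(n); i=ctrl.camera_info(n)
    cv2.imwrite(f"pics/{n}0.png",im[:,:,::-1]); np.savez(f"pics/{n}0.npz",im=im,d=d)
    R=cv2.Rodrigues(np.array(i['rvec'],float))[0]; print(n,i['mtx'],-R.T@np.array(i['tvec']).ravel()); print(R)
E
```

```text
pics
{'time': 0.0, 'joints': array([-1.00528524e+00,  4.07889710e-02,  8.37885475e-02, -4.33834639e-04,
       -1.61551481e+00, -3.33695440e-01]), 'joint_velocities': array([-0.00054789,  0.00122401, -0.00172   ,  0.00201248,  0.00079369,
       -0.00285175]), 'effort': array([-2.41083228e-05, -3.68208611e+01,  3.47423601e+01,  6.93242714e+00,
       -5.32494843e-03, -1.60220696e-05]), 'tool_pos': array([ 0.13781114, -0.5835407 ,  0.19128548]), 'orientation': array([-1.15657868e-01,  9.93288715e-01,  8.68224495e-04, -1.78353677e-04]), 'contact_force': array([-0.09961308, -0.87317341, -0.08635282]), 'wrist_torque': array([-0.0206954 , -0.06307802,  0.02013499]), 'width': 0.08531958620160264}
top [[436.12105848   0.         318.31068558]
 [  0.         436.12105848 233.76599948]
 [  0.           0.           1.        ]] [ 0.29961144 -0.10500485  1.02663891]
[[ 0.08858908 -0.9960513  -0.00581159]
 [-0.97257148 -0.08523803 -0.21642366]
 [ 0.2150737   0.02482496 -0.97628225]]
side [[453.92732949   0.         328.37446364]
 [  0.         453.92732949 242.01840136]
 [  0.           0.           1.        ]] [0.35800622 0.62546935 0.69906313]
[[-0.98749243 -0.15673659 -0.01709799]
 [-0.08970055  0.6476802  -0.75661362]
 [ 0.12966307 -0.74561653 -0.65363865]]
```

View pics/top0.png

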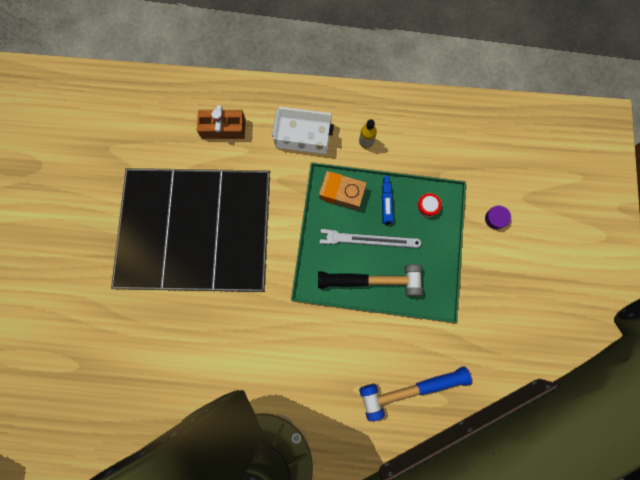

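View pics/side0.png

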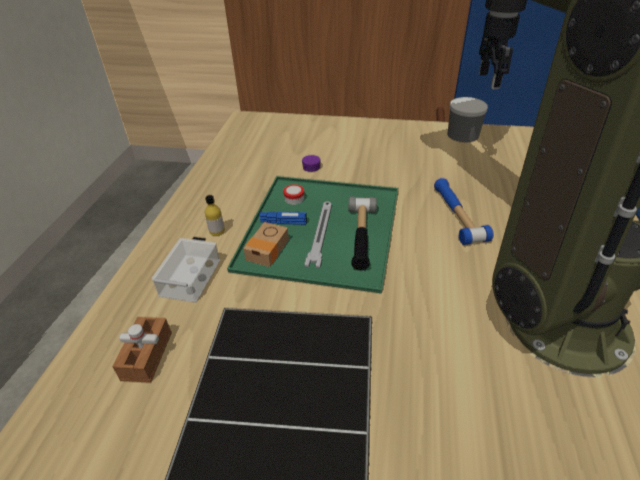

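The top view shows the mat at left with corners near (126,169), (270,171), (265,291), (113,289). The tray is to the right of it, holding:
- box (343,190)
- levers (388,200)
- tin (430,205)
- wrench, jaw at left (328,238)
- mallet, head at right (414,280)

The purple tin (499,217) and the blue mallet (415,393) are decoys. The side view agrees.

```bash
cat > h.py <<'E'
import numpy as np, cv2
from station import ctrl
def cam(n):
    i=ctrl.camera_info(n); R=cv2.Rodrigues(np.array(i['rvec'],float))[0]
    return np.array(i['mtx']),R,np.array(i['tvec'],float).ravel()
def ray(n,px,z):
    K,R,t=cam(n); px=np.atleast_2d(np.array(px,float)); c=-R.T@t
    d=np.c_[px,np.ones(len(px))]@np.linalg.inv(K).T@R
    return c+d*((z-c[2])/d[:,2])[:,None]
def cloud(n,d):
    K,R,t=cam(n); v,u=np.mgrid[:480,:640]
    p=np.stack([(u-K[0,2])/K[0,0]*d,(v-K[1,2])/K[1,1]*d,d],-1)
    return (p-t)@R
def proj(n,P):
    K,R,t=cam(n); q=(np.atleast_2d(P)@R.T+t)@K.T; return q[:,:2]/q[:,2:]
def load(f):
    a=np.load(f); return a['im'],a['d']
def snap(n,tag,crop=None):
    im,d=ctrl.grab_frame(n); np.savez(f"pics/{n}{tag}.npz",im=im,d=d)
    cv2.imwrite(f"pics/{n}{tag}.png",im[:,:,::-1]); return im,d
E
python3 - <<'E'
from h import *
im,d=load('pics/top0.npz'); P=cloud('top',d)
hsv=cv2.cvtColor(im,cv2.COLOR_RGB2HSV)
np.set_printoptions(precision=4,suppress=True)
print("table z",P[330:360,100:200,2].mean(), "mat",np.median(P[200:260,130:155,2]),"tray",np.median(P[255:262,320:420,2]))
# mat corners
m=((hsv[...,2]<60)).astype(np.uint8); m[:160]=0;m[300:]=0;m[:,:105]=0;m[:,280:]=0
m=cv2.morphologyEx(m,cv2.MORPH_CLOSE,np.ones((5,5)))
c=max(cv2.findContours(m,0,1)[0],key=cv2.contourArea)
w=ray('top',c[:,0,:],0.004)[:,:2].astype(np.float32)
r=cv2.minAreaRect(w); print('mat',r, cv2.boxPoints(r))
# objects above tray by height
z=P[...,2]
o=((z>0.009)&(d>0)).astype(np.uint8); o[:168]=0;o[318:]=0;o[:,:305]=0;o[:,460:]=0
o&=~((hsv[...,0]>60)&(hsv[...,0]<90)&(hsv[...,1]>80)).astype(np.uint8)
n,l,s,ce=cv2.connectedComponentsWithStats(o)
for k in range(1,n):
    if s[k,4]<50: continue
    q=P[l==k]; zt=np.percentile(q[:,2],90)
    r=cv2.minAreaRect(q[:,:2].astype(np.float32)); print(s[k],ce[k],'ztop',zt,r, q[:,:2].min(0),q[:,:2].max(0))
cv2.imwrite('pics/crop0.png',cv2.resize(im[150:330,290:475,::-1],None,fx=3.2,fy=3.2,interpolation=cv2.INTER_CUBIC))
E
```

```text
table z 0.005602098584185461 mat 0.005984572187469799 tray 0.004937468877693492
mat ((0.5135102272033691, 0.22609174251556396), (0.2887808084487915, 0.3494560718536377), 3.9973795413970947) [[0.3573 0.3903]
 [0.3817 0.0417]
 [0.6697 0.0619]
 [0.6454 0.4105]]
[355 168 105  13 113] [406.3894 173.8496] ztop 0.019271139626434328 ((0.6904935836791992, -0.2814256548881531), (0.25425246357917786, 0.005557814612984657), 87.57877349853516) [ 0.6837 -0.4084] [ 0.6966 -0.1544]
[ 319  171   48   39 1222] [342.126  189.8502] ztop 0.045186253167248454 ((0.6326378583908081, -0.12540706992149353), (0.10452884435653687, 0.06479593366384506), 77.17845153808594) [ 0.5909 -0.1816] [ 0.6709 -0.0713]
[382 176  11  48 444] [386.7703 201.2703] ztop 0.030931374414190763 ((0.619861900806427, -0.23591141402721405), (0.11479759216308594, 0.022684676572680473), 4.884266376495361) [ 0.5627 -0.2504] [ 0.6774 -0.2235]
[417 193  25  24 444] [429.0068 204.3446] ztop 0.03551355602331054 ((0.6157415509223938, -0.3360790014266968), (0.05274071544408798, 0.05446263402700424), 69.10552978515625) [ 0.588 -0.364] [ 0.6421 -0.3092]
[320 229 101  19 968] [368.0517 238.9959] ztop 0.016964116327623714 ((0.5239295959472656, -0.2021172046661377), (0.03519217669963837, 0.23655864596366882), 2.7613778114318848) [ 0.5012 -0.3207] [ 0.5368 -0.0843]
[ 319  264  104   32 1370] [378.5212 279.8263] ztop 0.04317898127223577 ((0.4232495427131653, -0.20751449465751648), (0.06953564286231995, 0.23470821976661682), 4.512996196746826) [ 0.3952 -0.3249] [ 0.466  -0.0896]
```

View pics/crop0.png

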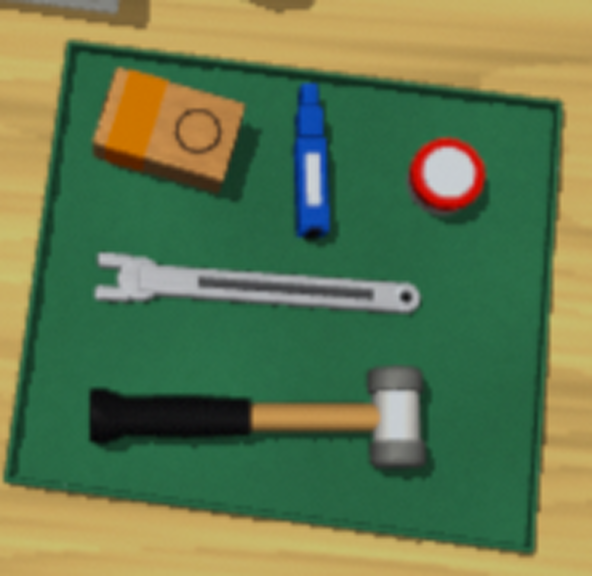

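The crop confirms that the wrench jaw and the mallet's handle end face left (+y), and the mallet head is at right. I'll refine with rays onto known heights in both views.

```bash
python3 - <<'E'
from h import *
np.set_printoptions(precision=4,suppress=True)
D={n:load(f'pics/{n}0.npz') for n in('top','side')}
for n in D:
    im,d=D[n]; P=cloud(n,d); hsv=cv2.cvtColor(im,cv2.COLOR_RGB2HSV); z=P[...,2]; x=P[...,0]; y=P[...,1]
    print('==',n)
    H,S,V=[hsv[...,i].astype(int) for i in range(3)]
    # mat lines: low sat bright within mat
    inm=(x>0.3)&(x<0.72)&(y>0.0)&(y<0.45)&(z<0.02)
    ln=inm&(V>100)&(S<60)
    k,l,s,c=cv2.connectedComponentsWithStats(ln.astype(np.uint8))
    for j in range(1,k):
        if s[j,4]<60: continue
        vv,uu=np.where(l==j); w=ray(n,np.c_[uu,vv],0.004)[:,:2]
        print('line comp',s[j],w.min(0),w.max(0))
        # rotate
    vv,uu=np.where(inm&((V<70))); w=ray(n,np.c_[uu,vv],0.004)[:,:2]
    # largest blob minarearect
    m=(inm&((V<70)|ln)).astype(np.uint8); m=cv2.morphologyEx(m,cv2.MORPH_CLOSE,np.ones((3,3)))
    c=max(cv2.findContours(m,0,1)[0],key=cv2.contourArea); w=ray(n,c[:,0],0.004)[:,:2].astype(np.float32)
    print('mat',cv2.minAreaRect(w))
    intray=(x>0.36)&(x<0.70)&(y>-0.42)&(y<-0.05)&(d>0)
    dz=0.003 if n=='top' else 0
    def rect(m,h,name):
        m=cv2.morphologyEx(m.astype(np.uint8),cv2.MORPH_OPEN,np.ones((2,2)))
        c=max(cv2.findContours(m,0,1)[0],key=cv2.contourArea); w=ray(n,c[:,0],h)[:,:2].astype(np.float32)
        r=cv2.minAreaRect(w); print(name,np.array(r[0]),np.array(r[1]),r[2],'zmed',np.median(z[m>0]))
    rect(intray&(H<22)&(H>4)&(z>0.036)&(x>0.55)&(y>-0.2),0.041,'box')
    rect(intray&(H>100)&(H<130)&(z>0.012)&(y>-0.28),0.02,'levers')
    rect(intray&((H<8)|(H>170)|(S<60))&(z>0.022)&(y<-0.29)&(x>0.56),0.031,'tin')
    rect(intray&(z>0.009)&(x>0.49)&(x<0.55),0.013,'wrench')
    rect(intray&(z>0.009)&(x>0.38)&(x<0.48),0.023,'mallet')
E
```

```text
== top
line comp [209 171  15 119 229] [0.3707 0.1314] [0.6629 0.1781]
line comp [155 188  27 101 210] [0.3619 0.2298] [0.6083 0.2953]
mat ((0.5139317512512207, 0.22511406242847443), (0.29538965225219727, 0.3575119972229004), 4.010472297668457)
box [ 0.6294 -0.1297] [0.1003 0.064 ] 77.58539581298828 zmed 0.042921883068451086
levers [ 0.6182 -0.2384] [0.1178 0.0237] 5.995445728302002 zmed 0.016896507419004954
tin [ 0.6119 -0.3383] [0.0516 0.0547] 49.36465835571289 zmed 0.03276570516942762
wrench [ 0.522  -0.2048] [0.0347 0.2368] 2.7723052501678467 zmed 0.014307855703271852
mallet [ 0.4218 -0.2096] [0.0713 0.2385] 5.033741474151611 zmed 0.03660234732873095
== side
line comp [204 345 166  32 452] [0.3697 0.1104] [0.6657 0.2023]
line comp [166 379 203 101 748] [0.3587 0.1819] [0.6604 0.3912]
mat ((0.5140674710273743, 0.21588008105754852), (0.29662635922431946, 0.3306790590286255), 4.053151607513428)
box [ 0.6275 -0.1167] [0.0988 0.0636] 78.53285217285156 zmed 0.037395182907173224
levers [ 0.6167 -0.2249] [0.113  0.0359] 7.726869583129883 zmed 0.02054992406041244
tin [ 0.6095 -0.3204] [0.0525 0.0544] 7.634754657745361 zmed 0.02669999477392058
wrench [ 0.5156 -0.1664] [0.0272 0.01  ] 66.4678955078125 zmed 0.00939994950292207
mallet [ 0.4219 -0.1976] [0.0695 0.2591] 3.2607498168945312 zmed 0.02918945285645011
```

```bash
python3 - <<'E'
from h import *
np.set_printoptions(precision=4,suppress=True)
print('tcp in side',proj('side',[[0.138,-0.5835,0.191]]),'top',proj('top',[[0.138,-0.5835,0.191]]))
print('mat corners side',ray('side',[[225,310],[372,316]],0.004),'top',ray('top',[[270,171],[265,291]],.004))
print('tray corners side',ray('side',[[278,178],[398,185],[235,272],[385,284]],.012),'top',ray('top',[[465,182],[456,321],[312,165],[293,301]],.012))
print('base circle ',proj('side',[[0,0,0]]),proj('top',[[0,0,0]]))
im,d=load('pics/side0.npz')
cv2.imwrite('pics/c1.png',cv2.resize(im[0:300,200:520,::-1],None,fx=2,fy=2,interpolation=cv2.INTER_CUBIC))
im,d=load('pics/top0.npz')
cv2.imwrite('pics/c2.png',cv2.resize(im[300:480,440:640,::-1],None,fx=3,fy=3,interpolation=cv2.INTER_CUBIC))
for n in('top','side'):
    im,d=load(f'pics/{n}0.npz');P=cloud(n,d)
    for q in ([0.45,-0.02,0],[.3,.1,0],[.55,-.45,0],[.3,-.4,0],[0.7,0.0,0]):
        u,v=proj(n,[q])[0].astype(int)
        if 5<u<635 and 5<v<475: print(n,q,np.median(P[v-4:v+5,u-4:u+5].reshape(-1,3),0))
E
```

```text
tcp in side [[484.8699  99.2907]] top [[583.1787 448.5524]]
mat corners side [[0.6687 0.0672 0.004 ]
 [0.376  0.0406 0.004 ]] top [[0.6734 0.0546 0.004 ]
 [0.3776 0.0329 0.004 ]]
tray corners side [[ 0.6755 -0.4077  0.012 ]
 [ 0.3451 -0.4164  0.012 ]
 [ 0.6788 -0.0326  0.012 ]
 [ 0.3563 -0.0422  0.012 ]] top [[ 0.6834 -0.4246  0.012 ]
 [ 0.3478 -0.4097  0.012 ]
 [ 0.695  -0.0483  0.012 ]
 [ 0.3599 -0.0351  0.012 ]]
base circle  [[568.3199 322.7379]] [[260.267  467.7805]]
top [0.45, -0.02, 0] [ 0.4507 -0.0184  0.0018]
top [0.3, 0.1, 0] [0.3004 0.1008 0.0016]
top [0.55, -0.45, 0] [ 0.5502 -0.4493  0.0015]
top [0.3, -0.4, 0] [ 0.2999 -0.3978  0.002 ]
top [0.7, 0.0, 0] [ 0.7001 -0.0001  0.0021]
side [0.45, -0.02, 0] [ 0.4502 -0.0233 -0.0033]
side [0.3, 0.1, 0] [ 0.3     0.0967 -0.0033]
side [0.55, -0.45, 0] [ 0.5519 -0.461  -0.0043]
side [0.3, -0.4, 0] [ 0.3006 -0.4081 -0.0046]
side [0.7, 0.0, 0] [ 0.7034 -0.0052 -0.0033]
```

View pics/c1.png

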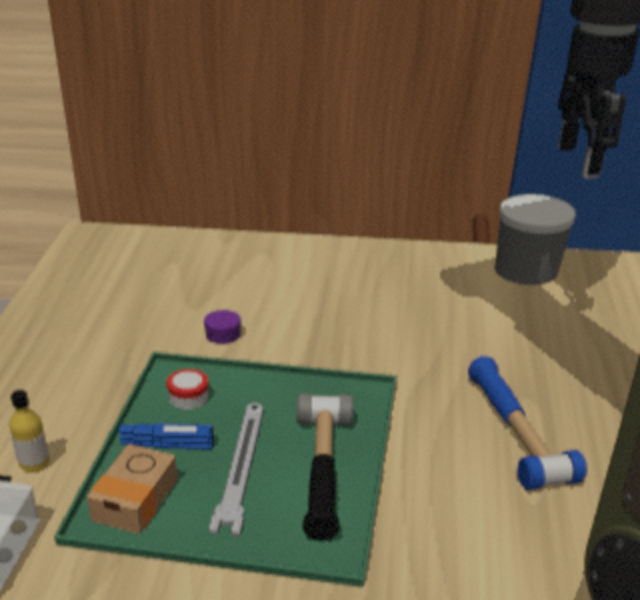

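The two cameras disagree by 8–18 mm in y, growing with distance. The top camera's tray and mat shapes are parallel and near true size, while the side camera's are skewed. It also shows the gripper about 19 px above its projected position, so I trust the top camera for now. I'll check it with the gripper over the box before grasping.

```bash
cat > go.py <<'E'
# usage: go.py x y z yawdeg(of tool y, mod 180)  -> slide/turn in tool axes from measured pose
import sys; from h import *
from scipy.spatial.transform import Rotation as Ro
s=ctrl.observe(); p=np.array(s['tool_pos']); R=Ro.from_quat(s['orientation'])
M=R.as_matrix(); np.set_printoptions(precision=4,suppress=True)
yaw=np.degrees(np.arctan2(M[1,1],M[0,1]))
print('t',round(s['time'],2),'p',p,'yaw',round(yaw,2),'tilt',M[:,2],'w',round(s['width'],4),'F',s['contact_force'],'q1,q6',np.degrees(s['joints'][[0,5]]))
if len(sys.argv)>4:
    t=np.array(list(map(float,sys.argv[1:4]))); y=float(sys.argv[4])
    q6=np.degrees(np.arctan2(t[1],t[0])); 
    dy=(y-yaw+90)%180-90
    if len(sys.argv)>5: dy=float(sys.argv[5])
    a=np.radians(yaw+dy); G=np.array([[np.sin(a),np.cos(a),0],[-np.cos(a),np.sin(a),0],[0,0,-1.]]).T
    G=np.c_[np.array([np.sin(a),-np.cos(a),0]),np.array([np.cos(a),np.sin(a),0]),[0,0,-1]]
    if np.linalg.det(G)<0: G[:,0]*=-1
    print('slide',M.T@(t-p),'turn',Ro.from_matrix(M.T@G).as_rotvec(),'dyaw',dy)
E
python3 go.py 0.629 -0.130 0.19 167.6
```

```text
t 0.1 p [ 0.1378 -0.5836  0.1914] yaw 103.28 tilt [-0.0005  0.0015 -1.    ] w 0.0853 F [ 0.1318  0.6504 -0.0558] q1,q6 [-57.5987 -19.1209]
slide [-0.5822  0.3286  0.0018] turn [ 0.0015  0.0008 -1.1226] dyaw 64.31870723055312
```

drive_tool(motion=[{"slide":[-0.0525,0.0295,0],"turn":[0,0,-0.14],"fingers":1},{"slide":[-0.105,0.059,0],"turn":[0,0,-0.28],"fingers":1},{"slide":[-0.158,0.089,0],"turn":[0,0,-0.42],"fingers":1},{"slide":[-0.21,0.119,0],"turn":[0,0,-0.56],"fingers":1},{"slide":[-0.263,0.149,0],"turn":[0,0,-0.7],"fingers":1},{"slide":[-0.315,0.178,0],"turn":[0,0,-0.84],"fingers":1},{"slide":[-0.367,0.207,0],"turn":[0,0,-0.98],"fingers":1},{"slide":[-0.42,0.237,0],"turn":[0,0,-1.12],"fingers":1}])

```text
time: 1.1
tool_pos: [0.4932, -0.2551, 0.1921]
orientation: [-0.627, 0.779, 0.0, 0.0]
contact_force: [0.9, -0.9, 0.0]
width: 0.0853
```

```bash
python3 go.py 0.629 -0.130 0.12 167.6
```

```text
t 1.1 p [ 0.4932 -0.2551  0.1921] yaw 167.73 tilt [-0.0002  0.0003 -1.    ] w 0.0853 F [ 0.9386 -0.8891  0.0477] q1,q6 [-6.6343 -5.6404]
slide [-0.1511 -0.1061  0.0721] turn [0.0002 0.0002 0.0022] dyaw -0.12587493854940135
```

drive_tool(motion=[{"slide":[-0.045,-0.03,0.01],"turn":[0,0,0],"fingers":1},{"slide":[-0.09,-0.06,0.03],"turn":[0,0,0],"fingers":1},{"slide":[-0.13,-0.09,0.05],"turn":[0,0,0],"fingers":1},{"slide":[-0.151,-0.106,0.072],"turn":[0,0,0],"fingers":1},{"slide":[-0.151,-0.106,0.072],"turn":[0,0,0],"fingers":1}])

```text
time: 1.72
tool_pos: [0.6277, -0.1308, 0.1163]
orientation: [-0.626, 0.78, 0.002, -0.002]
contact_force: [-0.7, -0.9, -0.4]
width: 0.0853
```

```bash
python3 go.py 0.629 -0.130 0.01 167.6; python3 - <<'E'
from h import *
a,_=snap('top',1); b,_=snap('side',1)
s=ctrl.observe(); p=np.array(s['tool_pos'])
for n,i,(x,y) in(('top',a,(250,120)),('side',b,(160,120))):
    q=proj(n,[p,p+[0,0,.013]]);print(n,q)
    o=i.copy()
    for u in q: cv2.circle(o,(int(round(u[0])),int(round(u[1]))),1,(255,0,255),-1)
    cv2.imwrite(f'pics/g{n}1.png',cv2.resize(o[y:y+200,x:x+200,::-1],None,fx=2,fy=2,interpolation=cv2.INTER_CUBIC))
x=[cv2.imread(f'pics/g{n}1.png') for n in('top','side')]; cv2.imwrite('pics/g1.png',np.hstack(x))
E
```

```text
t 1.73 p [ 0.6277 -0.1308  0.1163] yaw 167.56 tilt [-0.0063  0.0006 -1.    ] w 0.0853 F [-0.7406 -0.9311 -0.4432] q1,q6 [  6.0318 -18.4652]
slide [-0.0011 -0.0018  0.1063] turn [ 0.0063 -0.0008 -0.0007] dyaw 0.039292253534483734
top [[346.61005741 178.52047858]
 [346.9562719  176.47409097]]
side [[264.36447766 206.1702904 ]
 [263.69987736 201.25446535]]
```

View pics/g1.png

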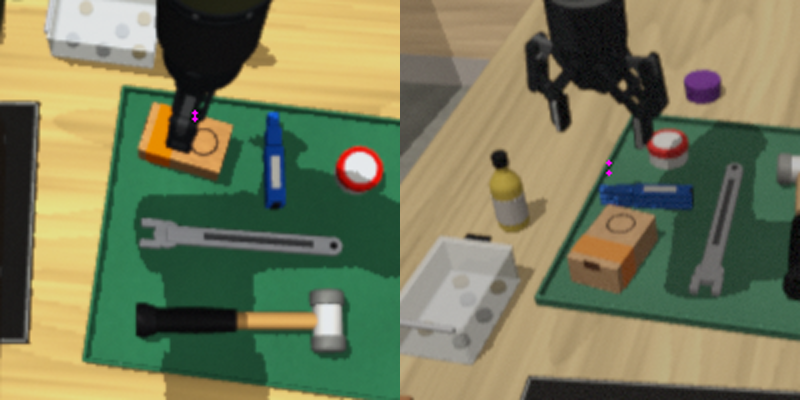

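In the left half (top view) the projected TCP is about (195,115), with a fingertip at (180,148). In the right half (side view) the tips are about 30 zoomed px above the projected TCP. I'll measure the fingertips properly using depth.

```bash
python3 - <<'E'
from h import *
np.set_printoptions(precision=4,suppress=True)
outs=[]
for n,(u0,v0,w,h) in(('top',(310,130,80,80)),('side',(210,120,110,100))):
    im,d=load(f'pics/{n}1.npz'); P=cloud(n,d)
    o=cv2.resize(im[v0:v0+h,u0:u0+w,::-1],(400,int(400*h/w)),interpolation=cv2.INTER_NEAREST); outs.append(o)
    m=(P[...,2]>0.075)&(P[...,2]<0.2)&(d>0); m[:v0]=0;m[v0+h:]=0;m[:,:u0]=0;m[:,u0+w:]=0
    z=P[m]; print(n,len(z))
    for lo in np.arange(.08,.2,.01):
        q=P[m&(P[...,2]>=lo)&(P[...,2]<lo+.01)]
        if len(q): print(round(lo,3),len(q),q[:,:2].min(0),q[:,:2].max(0),np.median(q[:,:2],0))
H=max(o.shape[0] for o in outs); outs=[cv2.copyMakeBorder(o,0,H-o.shape[0],0,0,0) for o in outs]
cv2.imwrite('pics/g2.png',np.hstack(outs))
E
```

```text
top 3
0.17 2 [ 0.5776 -0.1334] [ 0.5847 -0.1318] [ 0.5811 -0.1326]
0.18 1 [ 0.5784 -0.1315] [ 0.5784 -0.1315] [ 0.5784 -0.1315]
side 311
0.08 16 [ 0.7639 -0.1808] [ 0.7737 -0.1661] [ 0.7672 -0.1689]
0.09 21 [ 0.7627 -0.1858] [ 0.7748 -0.1661] [ 0.7654 -0.1711]
0.1 9 [ 0.7654 -0.182 ] [ 0.7712 -0.1673] [ 0.7681 -0.1758]
0.16 8 [ 0.5814 -0.1476] [ 0.6731 -0.1136] [ 0.6704 -0.136 ]
0.17 66 [ 0.5734 -0.1508] [ 0.6846 -0.1089] [ 0.6691 -0.1298]
0.18 88 [ 0.572  -0.1509] [ 0.6863 -0.1088] [ 0.6677 -0.1288]
0.19 89 [ 0.5724 -0.152 ] [ 0.6855 -0.1087] [ 0.5896 -0.1252]
```

View pics/g2.png

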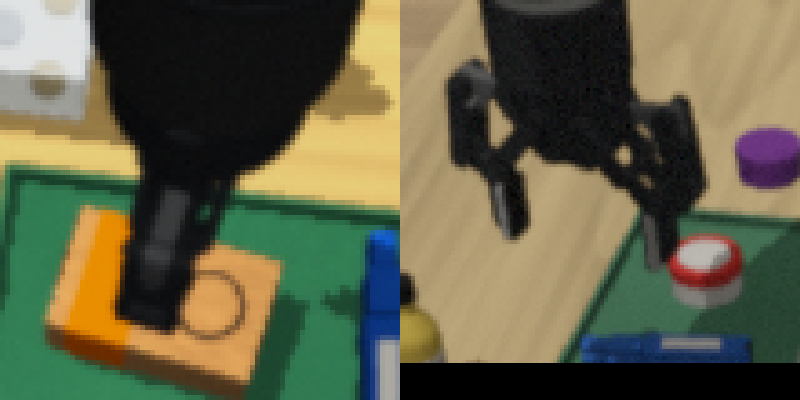

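```bash
python3 - <<'E'
from h import *
np.set_printoptions(precision=4,suppress=True)
def tri(a,b):
    Ps=[]
    for n in('top','side'):
        K,R,t=cam(n); Ps.append(K@np.c_[R,t])
    X=cv2.triangulatePoints(Ps[0],Ps[1],np.array(a,float).reshape(2,1),np.array(b,float).reshape(2,1)); X=(X[:3]/X[3]).ravel()
    return X,proj('top',X)[0]-a,proj('side',X)[0]-b
print(tri((340,195),(280,194)))
for n in('top','side'):
    print(n,[ray(n,[p],z)[0] for p in [((340,195) if n=='top' else (280,194))] for z in (.116,.129,.15)])
# static features: tin lid centre etc.
print('tin',tri((429.5,205),(293.5,191)))
print('oil cap top',tri((370.5,124.5),(210,199)))
E
```

```text
(array([ 0.5814, -0.12  ,  0.1633]), array([ 0.0268, -2.7483]), array([2.4345, 0.678 ]))
top [array([ 0.5906, -0.1213,  0.116 ]), array([ 0.5865, -0.1211,  0.129 ]), array([ 0.5798, -0.1207,  0.15  ])]
side [array([ 0.6072, -0.1877,  0.116 ]), array([ 0.6017, -0.1696,  0.129 ]), array([ 0.5927, -0.1403,  0.15  ])]
tin (array([ 0.6152, -0.3383,  0.0209]), array([ 0.0069, -0.2283]), array([0.184 , 0.0516]))
oil cap top (array([ 0.7739, -0.179 ,  0.0929]), array([0.0123, 0.2421]), array([-0.2091, -0.0768]))
```

The tops of static objects triangulate about 11 mm low, and the fingertip triangulates about 35 mm higher than reported. The horizontal position from the top camera agrees with the reported TCP to about 1–2 mm. I'll step down and look again, since the height disagreement shrinks to a direct comparison near the box.

drive_tool(motion=[{"slide":[-0.001,-0.002,0.025],"turn":[0,0,0],"fingers":1},{"slide":[-0.001,-0.002,0.045],"turn":[0,0,0],"fingers":1},{"slide":[-0.001,-0.002,0.055],"turn":[0,0,0],"fingers":1},{"slide":[-0.001,-0.002,0.055],"turn":[0,0,0],"fingers":1}])

```text
time: 2.33
tool_pos: [0.6301, -0.1322, 0.0649]
orientation: [-0.625, 0.78, 0.0, -0.0]
contact_force: [0.5, 0.7, -1.1]
width: 0.0855
```

```bash
python3 go.py 0.629 -0.130 0.01 167.6; cat >> h.py <<'E'
def look(tag,boxes):
    outs=[]
    for n,(u0,v0,w,h) in boxes.items():
        im,d=snap(n,tag); f=400/w
        outs.append(cv2.resize(im[v0:v0+h,u0:u0+w,::-1],(400,int(h*f)),interpolation=cv2.INTER_CUBIC))
    H=max(o.shape[0] for o in outs); outs=[cv2.copyMakeBorder(o,0,H-o.shape[0],0,0,0) for o in outs]
    cv2.imwrite(f'pics/look{tag}.png',np.hstack(outs))
E
python3 -c "
from h import *
look('2',{'top':(290,120,120,120),'side':(210,120,120,150)})"
```

```text
t 2.33 p [ 0.6301 -0.1322  0.0649] yaw 167.43 tilt [-0.0011 -0.0001 -1.    ] w 0.0855 F [ 0.4831  0.7065 -1.1115] q1,q6 [  5.9188 -18.4882]
slide [-0.002   0.0015  0.0549] turn [ 0.001  -0.0004 -0.003 ] dyaw 0.16909959619928827
```

View pics/look2.png

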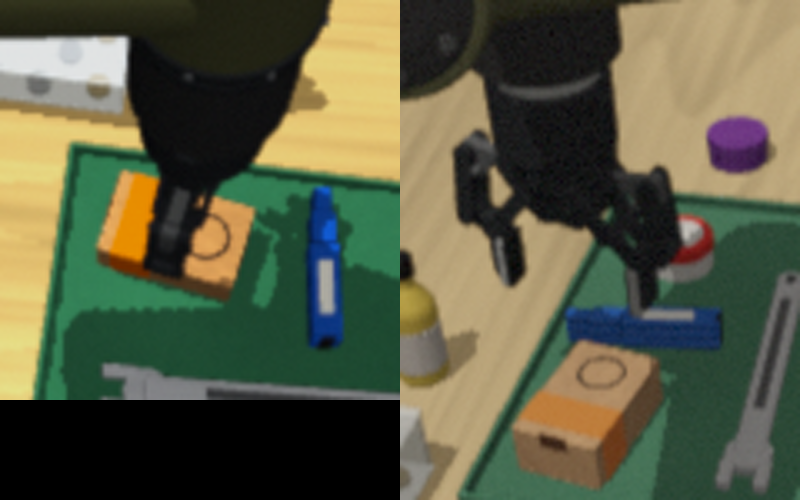

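```bash
python3 - <<'E'
from h import *
np.set_printoptions(precision=4,suppress=True)
for z in (.06,.078,.1,.12,.14): print(z,ray('top',[(339,201),(346,200.5)],z)[:,:2].tolist(), 'side',ray('side',[(210+642*.3-120,120+310*.3),(210+110*.3,120+283*.3)],z)[:,:2].tolist())
im,d=load('pics/side2.npz');P=cloud('side',d)
g=P[205:213,278:288]; 
m=(d>0)&(P[...,2]>.05)&(P[...,2]<.3)&(P[...,1]<-.05)&(P[...,1]>-.25)&(P[...,0]<.72)&(P[...,0]>.55)
q=P[m]; print(len(q))
for lo in np.arange(.05,.24,.01):
    k=q[(q[:,2]>lo)&(q[:,2]<=lo+.01)]
    if len(k): print(round(lo,2),len(k),k[:,:2].min(0),k[:,:2].max(0))
im,d=load('pics/top2.npz');P=cloud('top',d)
print(np.round(P[196:204:2,336:348:2,2],3)); print(np.round(d[190:204:2,336:348:2],3))
E
```

```text
0.06 [[0.5938879529525051, -0.12113377652792715], [0.5964895066672817, -0.13713336526441455]] side [[0.6068110366935777, -0.19113012726148504], [0.7084278002280904, -0.2096344874536139]]
0.078 [[0.5884081640915056, -0.12083343608661794], [0.5909612736911186, -0.1365350928930754]] side [[0.5998031425819972, -0.16812959754117118], [0.6985577448559039, -0.1861127596449923]]
0.1 [[0.5817106443725062, -0.1204663533250178], [0.5842045444980304, -0.13580387110588305]] side [[0.591237938667843, -0.1400178389941209], [0.6864943438454542, -0.15736398121223272]]
0.12 [[0.5756219900825068, -0.12013264172356312], [0.5780620634134048, -0.13513912402661726]] side [[0.5834513896549758, -0.11446169486043889], [0.6755276156541361, -0.13122872809154207]]
0.14 [[0.5695333357925073, -0.11979893012210846], [0.5719195823287792, -0.13447437694735148]] side [[0.5756648406421084, -0.08890555072675677], [0.6645608874628179, -0.10509347497085153]]
2963
0.11 20 [ 0.5835 -0.1478] [ 0.6798 -0.1111]
0.12 72 [ 0.5756 -0.1525] [ 0.6872 -0.1084]
0.13 74 [ 0.5743 -0.1487] [ 0.6882 -0.1088]
0.14 81 [ 0.5752 -0.1522] [ 0.6871 -0.1077]
0.15 57 [ 0.5746 -0.1512] [ 0.6941 -0.106 ]
0.16 183 [ 0.5576 -0.1563] [ 0.7055 -0.1014]
0.17 218 [ 0.5567 -0.1568] [ 0.7046 -0.1024]
0.18 240 [ 0.5585 -0.152 ] [ 0.7034 -0.1019]
0.19 196 [ 0.5601 -0.1464] [ 0.7037 -0.1027]
0.2 295 [ 0.5612 -0.1418] [ 0.7004 -0.1022]
0.21 303 [ 0.5624 -0.1558] [ 0.6993 -0.1015]
0.22 44 [ 0.5935 -0.1521] [ 0.6913 -0.0973]
0.23 152 [ 0.5933 -0.1376] [ 0.6614 -0.0916]
[[0.195 0.198 0.199 0.204 0.207 0.164]
 [0.173 0.176 0.175 0.192 0.195 0.043]
 [0.176 0.174 0.178 0.182 0.186 0.043]
 [0.018 0.026 0.172 0.175 0.17  0.042]]
[[0.844 0.846 0.843 0.842 0.84  0.841]
 [0.85  0.851 0.849 0.845 0.843 0.844]
 [0.858 0.863 0.856 0.852 0.847 0.865]
 [0.868 0.865 0.864 0.859 0.856 0.9  ]
 [0.89  0.888 0.888 0.871 0.868 1.026]
 [0.886 0.888 0.884 0.88  0.876 1.025]
 [1.05  1.042 0.889 0.886 0.892 1.024]]
```

Side-view depth puts the fingers centred at x≈0.631, y≈-0.130, so horizontally correct. The tips are around z≈0.116, though, well above the reported TCP of 0.065. I'll lower further, with the fingers straddling the box, and look again.

drive_tool(motion=[{"slide":[-0.001,0.001,0.015],"turn":[0,0,0],"fingers":1},{"slide":[-0.001,0.001,0.03],"turn":[0,0,0],"fingers":1},{"slide":[-0.001,0.001,0.04],"turn":[0,0,0],"fingers":1},{"slide":[-0.001,0.001,0.04],"turn":[0,0,0],"fingers":1}])

```text
time: 2.92
tool_pos: [0.629, -0.1307, 0.0236]
orientation: [-0.626, 0.78, 0.001, -0.001]
contact_force: [-0.6, 0.3, 0.9]
width: 0.0852
```

```bash
python3 go.py 0.629 -0.130 0.01 167.6; 
python3 -c "
from h import *
look('3',{'top':(290,120,120,120),'side':(210,120,120,150)})"
```

```text
t 2.92 p [ 0.629  -0.1307  0.0236] yaw 167.45 tilt [-0.0026  0.     -1.    ] w 0.0852 F [-0.6151  0.3138  0.8932] q1,q6 [  6.0643 -18.6108]
slide [-0.0007  0.0001  0.0136] turn [ 0.0026 -0.0005 -0.0026] dyaw 0.15091630714576354
```

View pics/look3.png

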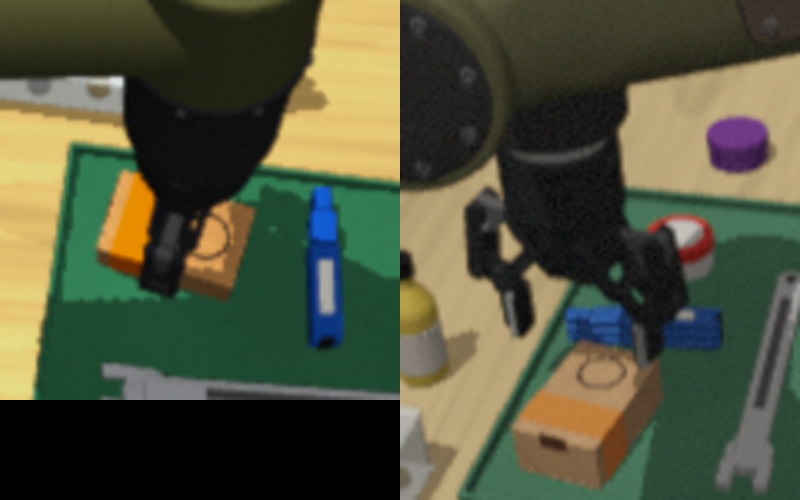

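The tips are still clearly above the box in the side view, with the front tip at (645,360) level with the box's top far corner. I'll go lower in small steps, watching the force.

drive_tool(motion=[{"slide":[0,0,0.006],"turn":[0,0,0],"fingers":1},{"slide":[0,0,0.012],"turn":[0,0,0],"fingers":1},{"slide":[0,0,0.018],"turn":[0,0,0],"fingers":1},{"slide":[0,0,0.018],"turn":[0,0,0],"fingers":1}])

```text
time: 3.52
tool_pos: [0.6293, -0.1306, 0.0064]
orientation: [-0.626, 0.78, 0.0, -0.001]
contact_force: [-0.4, -0.3, -0.5]
width: 0.0855
```

```bash
python3 go.py 0.629 -0.130 0.01 167.6; 
python3 -c "
from h import *
look('4',{'top':(290,120,120,120),'side':(210,120,120,150)})
im,d=load('pics/side4.npz');P=cloud('side',d)
m=(d>0)&(P[...,2]>.0)&(P[...,2]<.3)&(P[...,1]<-.05)&(P[...,1]>-.2)&(P[...,0]<.72)&(P[...,0]>.55)&(im.max(2)<60)
q=P[m]
for lo in np.arange(.0,.15,.01):
    k=q[(q[:,2]>lo)&(q[:,2]<=lo+.01)]
    if len(k): print(round(lo,2),len(k),k[:,:2].min(0),k[:,:2].max(0))
"
```

```text
t 3.52 p [ 0.6293 -0.1306  0.0064] yaw 167.45 tilt [-0.0014  0.0001 -1.    ] w 0.0855 F [-0.3786 -0.3082 -0.5213] q1,q6 [  6.0646 -18.6095]
slide [-0.0005  0.0005 -0.0036] turn [ 0.0014 -0.0002 -0.0026] dyaw 0.14949906879630248
0.0 37 [ 0.69211527 -0.19857468] [ 0.69797908 -0.0587968 ]
0.01 1 [ 0.69099728 -0.16194009] [ 0.69099728 -0.16194009]
0.05 3 [ 0.67099214 -0.14149368] [ 0.67345105 -0.13394754]
0.06 31 [ 0.57505677 -0.14791947] [ 0.67550627 -0.10908555]
0.07 34 [ 0.5744256  -0.14431098] [ 0.67575543 -0.1094306 ]
0.08 41 [ 0.57438086 -0.14527807] [ 0.67570888 -0.10946557]
0.09 35 [ 0.57454617 -0.14531361] [ 0.6820845  -0.10431874]
0.1 123 [ 0.55685045 -0.1468873 ] [ 0.70060288 -0.10093402]
0.11 171 [ 0.55618583 -0.15317671] [ 0.7027238 -0.0995047]
0.12 185 [ 0.55767743 -0.15098399] [ 0.7004083  -0.10061045]
0.13 166 [ 0.55802632 -0.14391835] [ 0.69952458 -0.10100192]
0.14 246 [ 0.56071121 -0.13780053] [ 0.69868789 -0.10153251]
```

View pics/look4.png

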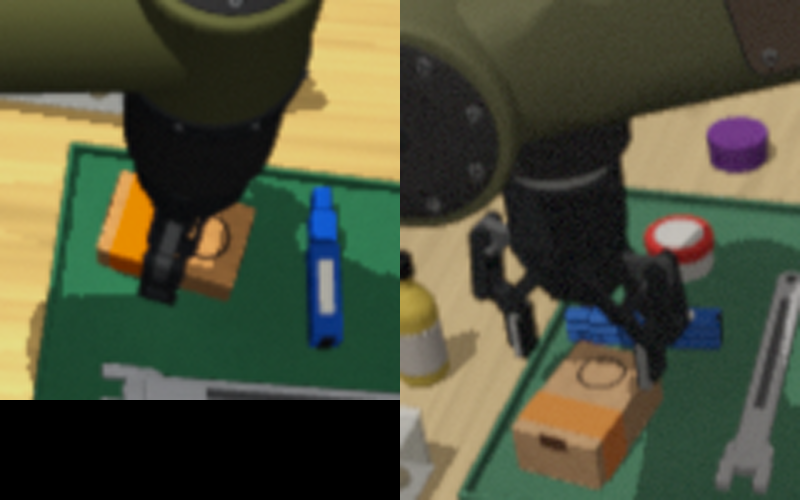

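Depth puts the visible tips at z≈0.056 with the reported TCP at 0.006, about 37 mm more than the 13 mm open-finger setback explains. I'll use a reported z about 0.037 lower, descending in small steps and watching the force.

drive_tool(motion=[{"slide":[0,0,0.008],"turn":[0,0,0],"fingers":1},{"slide":[0,0,0.016],"turn":[0,0,0],"fingers":1},{"slide":[0,0,0.024],"turn":[0,0,0],"fingers":1},{"slide":[0,0,0.03],"turn":[0,0,0],"fingers":1},{"slide":[0,0,0.03],"turn":[0,0,0],"fingers":1}])

```text
time: 4.25
tool_pos: [0.6294, -0.1307, -0.0236]
orientation: [-0.626, 0.78, 0.0, -0.001]
contact_force: [-0.4, -0.0, 0.5]
width: 0.0854
```

```bash
python3 go.py 0.629 -0.130 -0.03 167.6; 
python3 -c "
from h import *
look('5',{'top':(290,120,120,120),'side':(210,120,120,150)})
"
```

```text
t 4.25 p [ 0.6294 -0.1307 -0.0236] yaw 167.45 tilt [-0.0014  0.     -1.    ] w 0.0854 F [-0.381  -0.0155  0.4838] q1,q6 [  6.0648 -18.6087]
slide [-0.0006  0.0005  0.0064] turn [ 0.0013 -0.0003 -0.0026] dyaw 0.14731420014771857
```

View pics/look5.png

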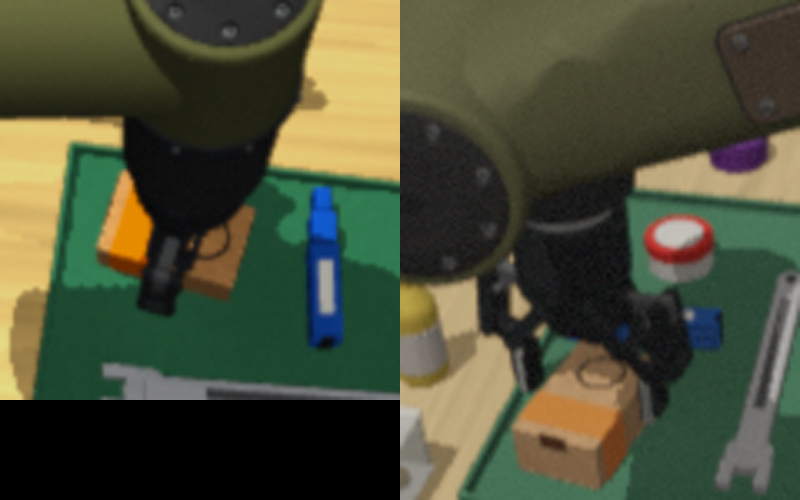

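The reported TCP is now below the table with no contact, so the height reading is off by about +38 mm. The fingers straddle the box. I'll go 5 mm further down and close.

drive_tool(motion=[{"slide":[0,0,0.005],"turn":[0,0,0],"fingers":1},{"slide":[0,0,0.005],"turn":[0,0,0],"fingers":-0.2},{"slide":[0,0,0.005],"turn":[0,0,0],"fingers":-0.2},{"slide":[0,0,0.005],"turn":[0,0,0],"fingers":-0.2},{"slide":[0,0,0.005],"turn":[0,0,0],"fingers":-0.2},{"slide":[0,0,0.005],"turn":[0,0,0],"fingers":-0.2}], squeeze=35)

```text
time: 5.1
tool_pos: [0.6298, -0.1306, -0.0277]
orientation: [-0.626, 0.78, 0.0, 0.0]
contact_force: [0.8, -0.3, 0.5]
width: 0.0612
```

```bash
python3 go.py 0.514 0.2255 0.10 94.1 -73.5; 
python3 -c "
from h import *
look('6',{'top':(290,120,120,120),'side':(210,120,120,150)})
"
```

```text
t 5.1 p [ 0.6298 -0.1306 -0.0277] yaw 167.45 tilt [-0.      0.0001 -1.    ] w 0.0612 F [ 0.8478 -0.2565  0.4512] q1,q6 [  6.064  -18.6093]
slide [-0.3225  0.1905 -0.1277] turn [0.0001 0.0001 1.2828] dyaw -73.5
```

View pics/look6.png

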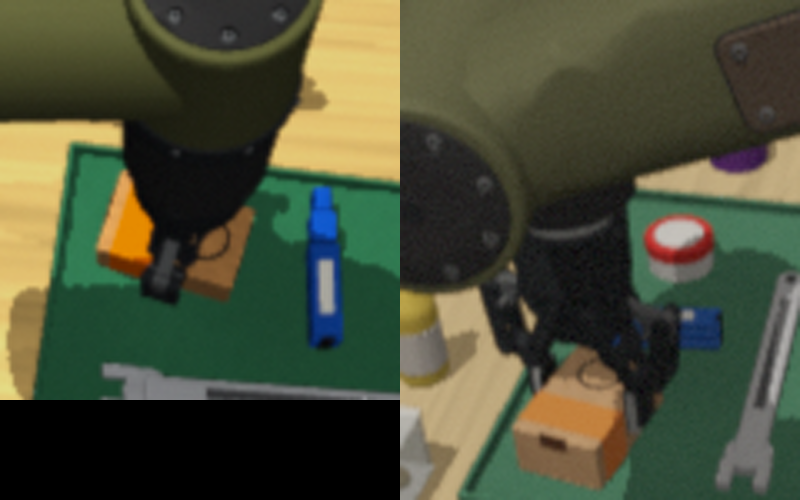

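The box is gripped at 61 mm width. Lifting and carrying it to the mat.

drive_tool(motion=[{"slide":[0,0,-0.02],"turn":[0,0,0],"fingers":-0.2},{"slide":[0,0,-0.06],"turn":[0,0,0],"fingers":-0.2},{"slide":[-0.04,0.024,-0.1],"turn":[0,0,0.16],"fingers":-0.2},{"slide":[-0.08,0.048,-0.11],"turn":[0,0,0.32],"fingers":-0.2},{"slide":[-0.12,0.072,-0.11],"turn":[0,0,0.48],"fingers":-0.2},{"slide":[-0.16,0.096,-0.11],"turn":[0,0,0.64],"fingers":-0.2},{"slide":[-0.2,0.12,-0.11],"turn":[0,0,0.8],"fingers":-0.2},{"slide":[-0.24,0.144,-0.11],"turn":[0,0,0.96],"fingers":-0.2}])

```text
time: 6.2
tool_pos: [0.541, 0.1362, 0.0839]
orientation: [-0.192, 0.981, 0.0, 0.001]
contact_force: [0.8, 0.4, -1.5]
width: 0.0612
```

```bash
python3 go.py 0.514 0.2255 0.03 94.1
```

```text
t 6.2 p [0.541  0.1362 0.0839] yaw 112.15 tilt [ 0.0014  0.0007 -1.    ] w 0.0612 F [ 0.8417  0.4493 -1.5077] q1,q6 [  34.7649 -102.6213]
slide [-0.0086  0.0928  0.0539] turn [0.0004 0.0015 0.3149] dyaw -18.04508052274413
```

drive_tool(motion=[{"slide":[-0.003,0.045,0.0],"turn":[0,0,0.15],"fingers":-0.2},{"slide":[-0.006,0.08,0.01],"turn":[0,0,0.28],"fingers":-0.2},{"slide":[-0.009,0.093,0.04],"turn":[0,0,0.315],"fingers":-0.2},{"slide":[-0.009,0.093,0.065],"turn":[0,0,0.315],"fingers":-0.2},{"slide":[-0.009,0.093,0.08],"turn":[0,0,0.315],"fingers":-0.2},{"slide":[-0.009,0.093,0.08],"turn":[0,0,0.315],"fingers":-0.2},{"slide":[-0.009,0.093,0.08],"turn":[0,0,0.315],"fingers":-0.2}])

```text
time: 7.08
tool_pos: [0.5151, 0.2244, 0.0039]
orientation: [-0.038, 0.999, 0.0, 0.001]
contact_force: [0.2, -0.1, -0.6]
width: 0.0612
```

```bash
python3 go.py 0.514 0.2252 -0.026 94.0; 
python3 -c "
from h import *
look('7',{'top':(100,120,200,200),'side':(120,230,270,250)})
"
```

```text
t 7.08 p [0.5151 0.2244 0.0039] yaw 94.39 tilt [ 0.0018  0.0009 -1.    ] w 0.0612 F [ 0.1694 -0.0901 -0.6352] q1,q6 [  44.0376 -129.659 ]
slide [0.0011 0.0008 0.0299] turn [0.0008 0.0019 0.0068] dyaw -0.38891224971192173
```

View pics/look7.png

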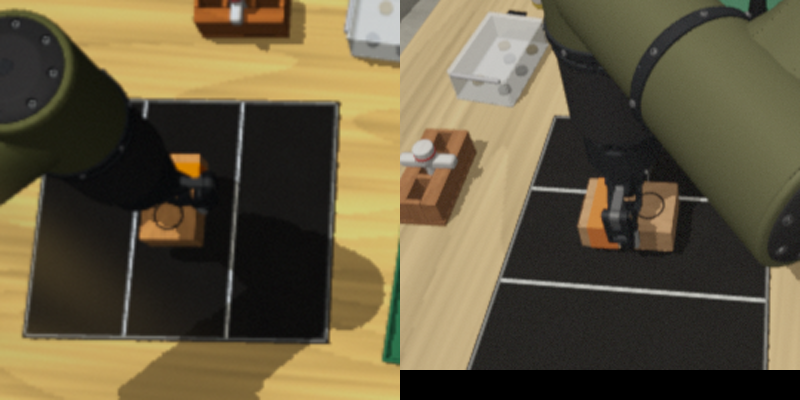

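In the top view the box sits between the lane lines, at about (172,200) between 135 and 232. It looks left-biased only because it is still raised. Lowering.

drive_tool(motion=[{"slide":[0.001,0.001,0.012],"turn":[0,0,0.007],"fingers":-0.2},{"slide":[0.001,0.001,0.022],"turn":[0,0,0.007],"fingers":-0.2},{"slide":[0.001,0.001,0.029],"turn":[0,0,0.007],"fingers":-0.2},{"slide":[0.001,0.001,0.03],"turn":[0,0,0.007],"fingers":-0.2},{"slide":[0.001,0.001,0.03],"turn":[0,0,0.007],"fingers":-0.2}])

```text
time: 7.8
tool_pos: [0.5135, 0.2251, -0.0268]
orientation: [-0.035, 0.999, -0.0, 0.0]
contact_force: [-2.3, -1.2, 4.2]
width: 0.0615
```

```bash
python3 go.py 0.514 0.2252 -0.026 94.0; 
python3 -c "
from h import *
look('8',{'top':(100,120,200,200),'side':(120,230,270,250)})
"
```

```text
t 7.8 p [ 0.5135  0.2251 -0.0268] yaw 94.02 tilt [ 0.0007 -0.0006 -1.    ] w 0.0615 F [-2.2753 -1.1906  4.1516] q1,q6 [  44.2221 -130.2185]
slide [-0.0005  0.0001 -0.0008] turn [-0.0006  0.0006  0.0004] dyaw -0.022537639162592882
```

View pics/look8.png

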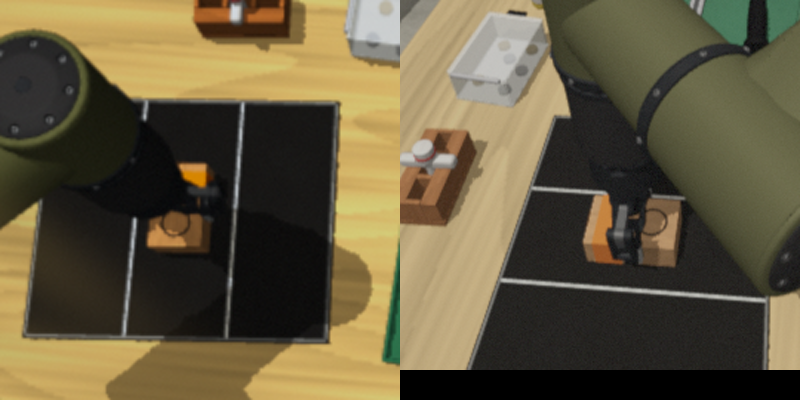

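The box touches down (4 N). Releasing and lifting, then on to the levers.

drive_tool(motion=[{"slide":[0,0,0],"turn":[0,0,0],"fingers":0.95},{"slide":[0,0,0],"turn":[0,0,0],"fingers":0.95},{"slide":[0,0,0],"turn":[0,0,0],"fingers":0.95},{"slide":[0,0,-0.03],"turn":[0,0,0],"fingers":0.95},{"slide":[0,0,-0.09],"turn":[0,0,0],"fingers":0.95},{"slide":[0,0,-0.12],"turn":[0,0,0],"fingers":0.95}])

```text
time: 8.65
tool_pos: [0.5144, 0.2257, 0.0961]
orientation: [-0.035, 0.999, 0.001, 0.002]
contact_force: [1.2, 0.8, -0.7]
width: 0.0834
```

```bash
python3 go.py 0.618 -0.238 0.06 96
```

```text
t 8.65 p [0.5144 0.2257 0.0961] yaw 94.01 tilt [ 0.004   0.0022 -1.    ] w 0.0834 F [ 1.1949  0.7607 -0.7157] q1,q6 [  44.2164 -130.2149]
slide [-0.0707 -0.4699  0.0355] turn [ 0.0019  0.0041 -0.0347] dyaw 1.9893973531914924
```

drive_tool(motion=[{"slide":[-0.009,-0.058,0],"turn":[0,0,0],"fingers":0.3},{"slide":[-0.018,-0.117,0],"turn":[0,0,0],"fingers":0.3},{"slide":[-0.027,-0.176,0],"turn":[0,0,0],"fingers":0.3},{"slide":[-0.036,-0.235,0],"turn":[0,0,0],"fingers":0.3},{"slide":[-0.045,-0.294,0],"turn":[0,0,-0.01],"fingers":0.3},{"slide":[-0.054,-0.353,0],"turn":[0,0,-0.02],"fingers":0.3},{"slide":[-0.062,-0.412,0.0],"turn":[0,0,-0.03],"fingers":0.3},{"slide":[-0.071,-0.47,0.02],"turn":[0,0,-0.035],"fingers":0.3}])

```text
time: 9.65
tool_pos: [0.6182, -0.2411, 0.0741]
orientation: [-0.053, 0.999, -0.001, 0.002]
contact_force: [1.6, 0.3, -0.1]
width: 0.0555
```

```bash
python3 go.py 0.618 -0.238 0.03 96; 
python3 - <<'E'
from h import *
np.set_printoptions(precision=4,suppress=True)
im,d=snap('top','9')
H,S,V=[c.astype(int) for c in cv2.split(cv2.cvtColor(im,cv2.COLOR_RGB2HSV))]
def rect(m,h,name):
    m=cv2.morphologyEx(m.astype(np.uint8),cv2.MORPH_OPEN,np.ones((2,2)))
    c=max(cv2.findContours(m,0,1)[0],key=cv2.contourArea); w=ray('top',c[:,0],h)[:,:2].astype(np.float32)
    r=cv2.minAreaRect(w); print(name,np.array(r[0]),np.array(r[1]),r[2])
P=cloud('top',d)
rect((P[...,2]>.032)&(P[...,2]<.06)&(P[...,1]>.1)&(P[...,1]<.35)&(P[...,0]>.4)&(P[...,0]<.63),.042,'box')
cv2.imwrite('pics/t9.png',cv2.resize(im[100:320,100:480,::-1],None,fx=2,fy=2))
E
```

```text
t 9.65 p [ 0.6182 -0.2411  0.0741] yaw 96.03 tilt [ 0.0039 -0.001  -1.    ] w 0.0555 F [ 1.5758  0.2866 -0.089 ] q1,q6 [ -4.0543 -79.9261]
slide [0.0001 0.0032 0.0441] turn [-0.0014  0.0038  0.0005] dyaw -0.025743145606256235
box [0.5166 0.2199] [0.1008 0.0663] 5.011031627655029
```

View pics/t9.png

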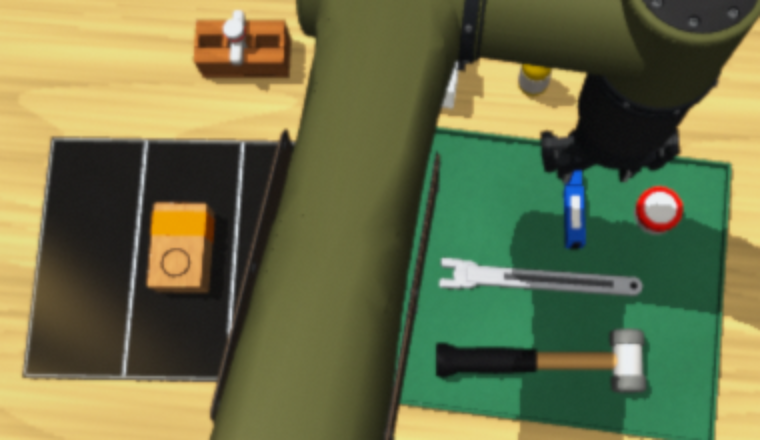

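```bash
python3 - <<'E'
from h import *
np.set_printoptions(precision=4,suppress=True)
im,d=load('pics/top9.npz')
print(ray('top',[(399.5,187.5)],.12),proj('top',[[.6182,-.2411,.112],[.6182,-.2411,.125]]))
cv2.imwrite('pics/t9b.png',cv2.resize(im[150:230,340:460,::-1],None,fx=5,fy=5,interpolation=cv2.INTER_CUBIC))
E
```

```text
[[ 0.6176 -0.249   0.12  ]] [[395.2835 188.1094]
 [396.282  186.1986]]
```

View pics/t9b.png

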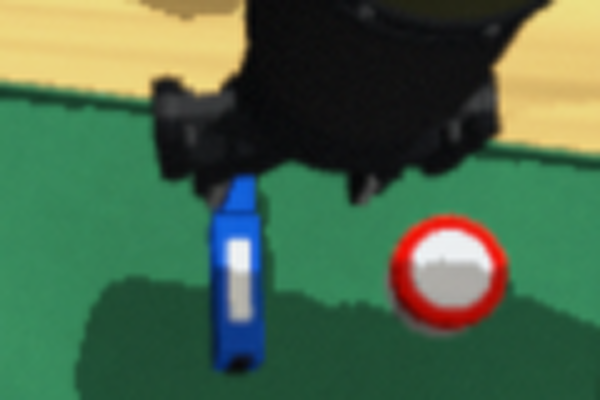

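The tips at (213,205) and (365,200) give a gripper centre about 4 mm further −y in the camera's frame than reported, and the box shows about −3 mm too. I'll add +3 mm in y to camera-derived targets. The box is at about (0.516,0.222) with yaw 5°, against the mat centre at (0.514,0.225) with yaw 4°.

drive_tool(motion=[{"slide":[0,0.006,0.03],"turn":[0,0,0],"fingers":0.0},{"slide":[0,0.006,0.06],"turn":[0,0,0],"fingers":0.0},{"slide":[0,0.006,0.08],"turn":[0,0,0],"fingers":0.0},{"slide":[0,0.006,0.088],"turn":[0,0,0],"fingers":0.0},{"slide":[0,0.006,0.088],"turn":[0,0,0],"fingers":0.0}])

```text
time: 10.32
tool_pos: [0.6162, -0.2327, -0.0156]
orientation: [-0.053, 0.999, -0.0, -0.0]
contact_force: [0.3, -0.1, 0.4]
width: 0.0424
```

```bash
python3 go.py 0.618 -0.235 -0.028 96; 
python3 -c "
from h import *
look('10',{'top':(340,130,120,110),'side':(220,140,120,120)})
"
```

```text
t 10.32 p [ 0.6162 -0.2327 -0.0156] yaw 96.02 tilt [-0.0002 -0.0002 -1.    ] w 0.0424 F [ 0.3397 -0.1105  0.4213] q1,q6 [ -3.3261 -80.6581]
slide [-0.0015 -0.0025  0.0124] turn [-0.0002 -0.0002  0.0003] dyaw -0.019392542794207657
```

View pics/look10.png

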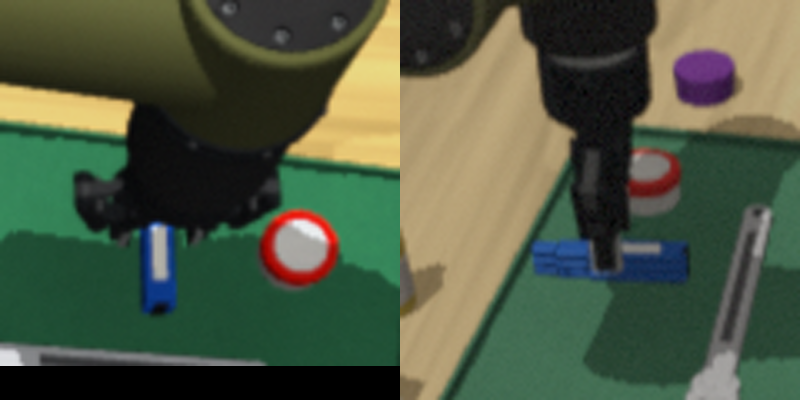

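The fingers at (122,235) and (195,235) straddle the levers at x=158, near mid-length in the side view. Going down 8 mm more and closing.

drive_tool(motion=[{"slide":[-0.001,0,0.008],"turn":[0,0,0],"fingers":0.0},{"slide":[-0.001,0,0.008],"turn":[0,0,0],"fingers":-0.9},{"slide":[-0.001,0,0.008],"turn":[0,0,0],"fingers":-0.9},{"slide":[-0.001,0,0.008],"turn":[0,0,0],"fingers":-0.9},{"slide":[-0.001,0,0.008],"turn":[0,0,0],"fingers":-0.9},{"slide":[-0.001,0,-0.01],"turn":[0,0,0],"fingers":-0.9},{"slide":[-0.001,0,-0.06],"turn":[0,0,0],"fingers":-0.9},{"slide":[-0.001,0,-0.11],"turn":[0,0,0],"fingers":-0.9}], squeeze=30)

```text
time: 11.42
tool_pos: [0.6171, -0.2329, 0.0971]
orientation: [-0.052, 0.999, -0.0, 0.0]
contact_force: [0.7, -1.1, 0.8]
width: 0.0212
```

```bash
python3 go.py 0.516 0.225 0.09 94.5; 
python3 -c "
from h import *
look('11',{'top':(340,100,120,140),'side':(220,100,120,160)})
"
```

```text
t 11.43 p [ 0.6171 -0.2329  0.0971] yaw 96.01 tilt [ 0.0006 -0.0006 -1.    ] w 0.0212 F [ 0.6988 -1.0874  0.7916] q1,q6 [ -3.3219 -80.6685]
slide [0.0525 0.4659 0.0067] turn [-0.0007  0.0005  0.0264] dyaw -1.513385534339676
```

View pics/look11.png

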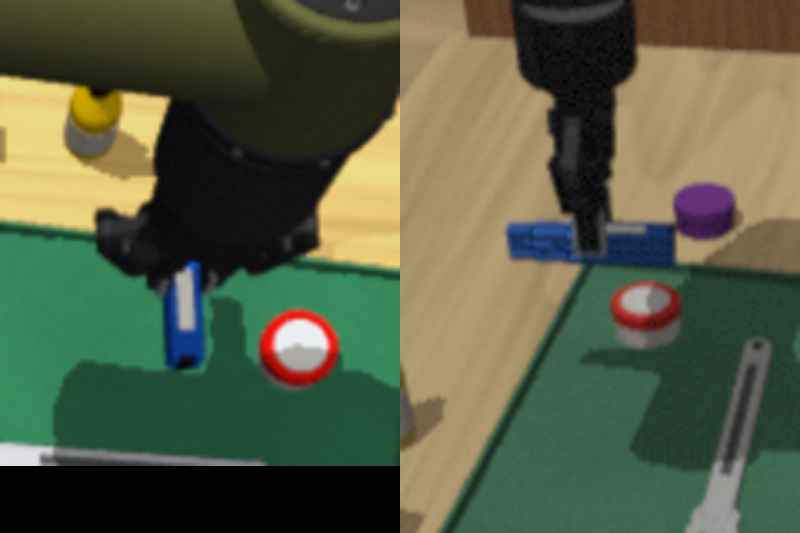

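The levers are held level at mid-length. Carrying them to above the box.

drive_tool(motion=[{"slide":[0.0065,0.058,0],"turn":[0,0,0],"fingers":-0.9},{"slide":[0.013,0.116,0],"turn":[0,0,0],"fingers":-0.9},{"slide":[0.0195,0.174,0],"turn":[0,0,0.01],"fingers":-0.9},{"slide":[0.026,0.232,0],"turn":[0,0,0.01],"fingers":-0.9},{"slide":[0.0325,0.29,0],"turn":[0,0,0.02],"fingers":-0.9},{"slide":[0.039,0.348,0],"turn":[0,0,0.02],"fingers":-0.9},{"slide":[0.046,0.408,0.0],"turn":[0,0,0.026],"fingers":-0.9},{"slide":[0.0525,0.466,0.0],"turn":[0,0,0.026],"fingers":-0.9}])

```text
time: 12.52
tool_pos: [0.5158, 0.2274, 0.0961]
orientation: [-0.04, 0.999, 0.001, 0.001]
contact_force: [0.2, 0.4, 0.0]
width: 0.0212
```

drive_tool(motion=[{"slide":[0,0,0.02],"turn":[0,0,0],"fingers":-0.9},{"slide":[0,0,0.04],"turn":[0,0,0],"fingers":-0.9},{"slide":[0,0,0.055],"turn":[0,0,0],"fingers":-0.9},{"slide":[0,0,0.055],"turn":[0,0,0],"fingers":-0.9}])

```text
time: 13.02
tool_pos: [0.5157, 0.2236, 0.0376]
orientation: [-0.039, 0.999, -0.001, -0.001]
contact_force: [0.1, 0.1, -0.7]
width: 0.0206
```

```bash
python3 go.py 0.516 0.225 0.019 94.5; 
python3 -c "
from h import *
look('12',{'top':(100,120,200,200),'side':(160,250,220,200)})
"
```

```text
t 13.03 p [0.5157 0.2236 0.0376] yaw 94.42 tilt [-0.0024 -0.0018 -1.    ] w 0.0206 F [ 0.125   0.1036 -0.708 ] q1,q6 [  43.8936 -129.4734]
slide [-0.0005  0.0014  0.0186] turn [-0.0016 -0.0025 -0.0015] dyaw 0.08443733031502632
```

View pics/look12.png

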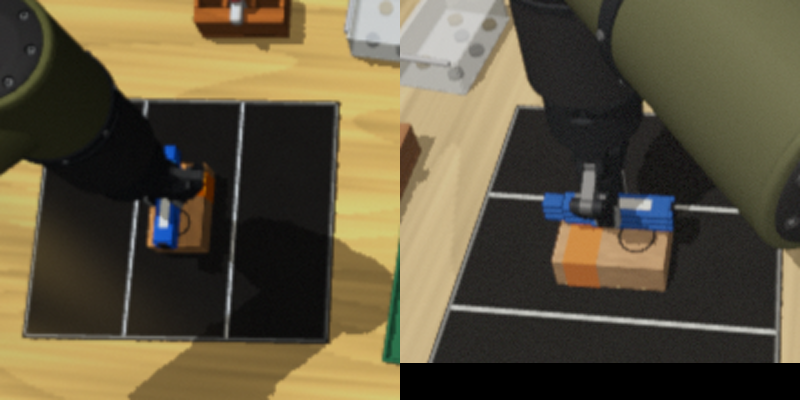

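The levers sit over the box, with raised-object parallax accounting for the apparent shift. In the side view the midpoints are 608 and 611. Lowering.

drive_tool(motion=[{"slide":[0,0.001,0.007],"turn":[0,0,0],"fingers":-0.9},{"slide":[0,0.001,0.013],"turn":[0,0,0],"fingers":-0.9},{"slide":[0,0.001,0.018],"turn":[0,0,0],"fingers":-0.9},{"slide":[0,0.001,0.018],"turn":[0,0,0],"fingers":-0.9}])

```text
time: 13.62
tool_pos: [0.5158, 0.2261, 0.0207]
orientation: [-0.039, 0.999, -0.0, -0.0]
contact_force: [-0.0, -0.2, -0.8]
width: 0.0212
```

```bash
python3 go.py 0.516 0.225 0.019 94.5; 
python3 -c "
from h import *
look('13',{'top':(130,160,120,120),'side':(160,250,220,200)})
"
```

```text
t 13.62 p [0.5158 0.2261 0.0207] yaw 94.52 tilt [-0.0009 -0.0006 -1.    ] w 0.0212 F [-0.0377 -0.209  -0.7538] q1,q6 [  44.0869 -129.5658]
slide [-0.0001 -0.0012  0.0017] turn [-0.0005 -0.0009  0.0003] dyaw -0.01750329429148678
```

View pics/look13.png

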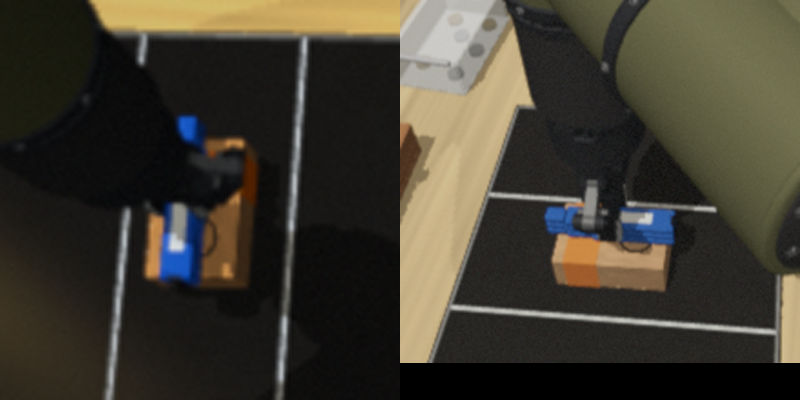

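drive_tool(motion=[{"slide":[0,-0.001,0.002],"turn":[0,0,0],"fingers":-0.9},{"slide":[0,-0.001,0.003],"turn":[0,0,0],"fingers":-0.9},{"slide":[0,-0.001,0.003],"turn":[0,0,0],"fingers":-0.9}])

```text
time: 14.1
tool_pos: [0.5161, 0.2253, 0.0182]
orientation: [-0.039, 0.999, 0.0, -0.0]
contact_force: [0.7, 0.7, 0.0]
width: 0.0211
```

drive_tool(motion=[{"slide":[0,0,0.0015],"turn":[0,0,0],"fingers":-0.9},{"slide":[0,0,0.0015],"turn":[0,0,0],"fingers":-0.9}])

```text
time: 14.35
tool_pos: [0.5161, 0.2253, 0.0166]
orientation: [-0.039, 0.999, -0.0, -0.0]
contact_force: [0.2, -0.6, -0.2]
width: 0.0209
```

drive_tool(motion=[{"slide":[0,0,0.0015],"turn":[0,0,0],"fingers":-0.9},{"slide":[0,0,0.0025],"turn":[0,0,0],"fingers":-0.9},{"slide":[0,0,0.0025],"turn":[0,0,0],"fingers":-0.9}])

```text
time: 14.72
tool_pos: [0.5163, 0.2254, 0.0149]
orientation: [-0.039, 0.999, 0.0, 0.0]
contact_force: [-2.8, -0.2, 4.9]
width: 0.0211
```

```bash
python3 go.py;
python3 -c "
from h import *
look('14',{'top':(150,170,90,90),'side':(230,290,110,110)})
"
```

```text
t 14.72 p [0.5163 0.2254 0.0149] yaw 94.52 tilt [ 0.0005  0.0002 -1.    ] w 0.0211 F [-2.7606 -0.187   4.8643] q1,q6 [  44.0026 -129.4827]
```

View pics/look14.png

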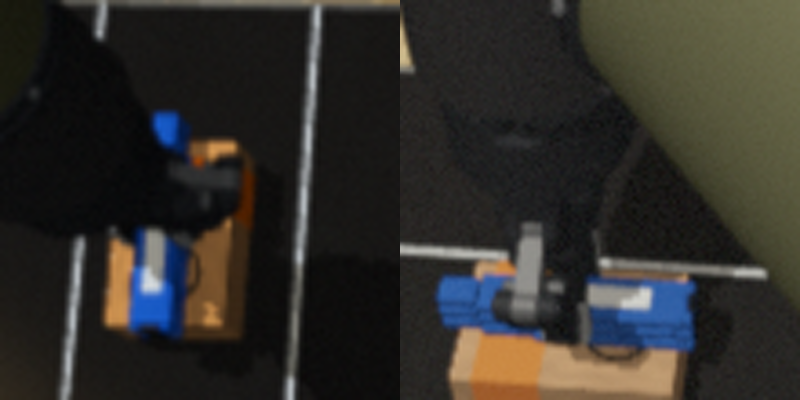

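Contact at 5 N. Releasing and retracting.

drive_tool(motion=[{"slide":[0,0,-0.001],"turn":[0,0,0],"fingers":0.1},{"slide":[0,0,-0.001],"turn":[0,0,0],"fingers":0.1},{"slide":[0,0,-0.001],"turn":[0,0,0],"fingers":0.1},{"slide":[0,0,-0.03],"turn":[0,0,0],"fingers":0.1},{"slide":[0,0,-0.08],"turn":[0,0,0],"fingers":0.3}])

```text
time: 15.45
tool_pos: [0.5149, 0.2245, 0.0928]
orientation: [-0.039, 0.999, -0.001, -0.002]
contact_force: [1.1, -0.1, 0.3]
width: 0.0554
```

```bash
python3 go.py 0.614 -0.335 0.09 97
```

```text
t 15.45 p [0.5149 0.2245 0.0928] yaw 94.51 tilt [-0.004  -0.0027 -1.    ] w 0.0554 F [ 1.1389 -0.0774  0.3488] q1,q6 [  43.999  -129.4795]
slide [-0.0548 -0.5655  0.004 ] turn [-0.0023 -0.0042 -0.0434] dyaw 2.486227708370407
```

drive_tool(motion=[{"slide":[-0.0055,-0.058,0],"turn":[0,0,0],"fingers":0.95},{"slide":[-0.011,-0.116,0],"turn":[0,0,0],"fingers":0.95},{"slide":[-0.017,-0.174,0],"turn":[0,0,-0.01],"fingers":0.95},{"slide":[-0.0225,-0.232,0],"turn":[0,0,-0.01],"fingers":0.95},{"slide":[-0.028,-0.29,0],"turn":[0,0,-0.02],"fingers":0.95},{"slide":[-0.034,-0.35,0],"turn":[0,0,-0.03],"fingers":0.95},{"slide":[-0.04,-0.41,0.0],"turn":[0,0,-0.04],"fingers":0.95},{"slide":[-0.045,-0.468,0.0],"turn":[0,0,-0.043],"fingers":0.95}])

```text
time: 16.45
tool_pos: [0.598, -0.2397, 0.094]
orientation: [-0.061, 0.998, 0.0, 0.0]
contact_force: [1.6, 0.8, 0.7]
width: 0.083
```

```bash
python3 go.py 0.613 -0.3345 0.03 97
python3 - <<'E'
from h import *
np.set_printoptions(precision=4,suppress=True)
im,d=snap('top','15'); P=cloud('top',d)
hsv=cv2.cvtColor(im,cv2.COLOR_RGB2HSV); H,S,V=[hsv[...,i].astype(int) for i in range(3)]
def rect(m,h,name):
    c=max(cv2.findContours(m.astype(np.uint8),0,1)[0],key=cv2.contourArea); w=ray('top',c[:,0],h)[:,:2].astype(np.float32)
    r=cv2.minAreaRect(w); print(name,np.array(r[0]),np.array(r[1]),r[2])
near=(P[...,1]>.1)&(P[...,1]<.3)&(P[...,0]>.4)&(P[...,0]<.63)&(P[...,2]<.1)
rect(near&(P[...,2]>.055),.066,'levers top')
rect(near&(P[...,2]>.030)&(d>0),.042,'box+levers')
box=near&(H<25)&(S>90)&(V>60)&(P[...,2]>.033)
rect(box,.042,'boxtop')
cv2.imwrite('pics/t15.png',cv2.resize(im[160:300,100:290,::-1],None,fx=4,fy=4,interpolation=cv2.INTER_CUBIC))
E
```

```text
t 16.45 p [ 0.598  -0.2397  0.094 ] yaw 96.99 tilt [ 0.      0.0001 -1.    ] w 0.083 F [1.5777 0.7812 0.7296] q1,q6 [ -4.0898 -78.9221]
slide [-0.0034 -0.0959  0.064 ] turn [ 0.0001  0.     -0.0002] dyaw 0.012605541021059707
levers top [0.5188 0.2224] [0.1153 0.0255] 4.240187644958496
box+levers [0.5238 0.2229] [0.1204 0.0666] 5.041651248931885
boxtop [0.5206 0.2019] [0.1016 0.0265] 6.8144121170043945
```

View pics/t15.png

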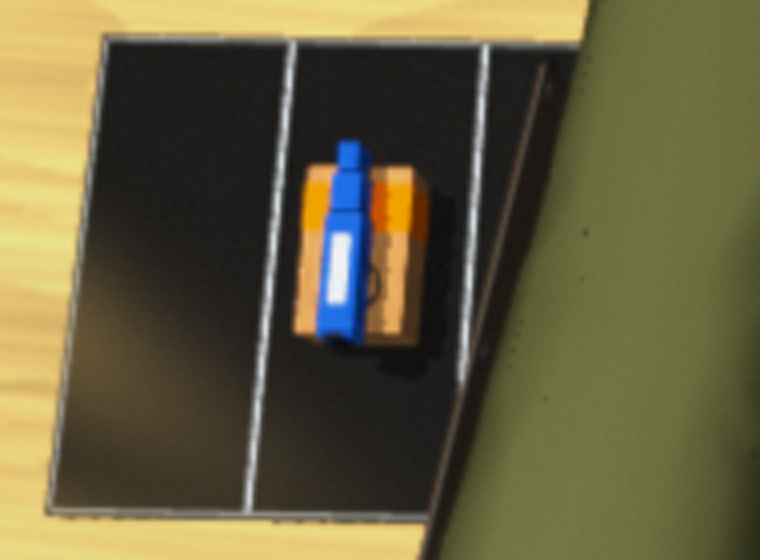

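```bash
python3 - <<'E'
from h import *
np.set_printoptions(precision=4,suppress=True)
q=np.array([[293,333],[308,166],[415,167],[402,338]])/4+[100,160]-.4
c=ray('top',q,.042)[:,:2]; print(c,c.mean(0))
for a,b in((0,1),(3,2),(0,3),(1,2)): v=c[b]-c[a]; print(np.hypot(*v),np.degrees(np.arctan2(v[1],v[0])))
# mat corners
m=np.array([[48,513],[105,38]])/4+[100,160]-.4; print(ray('top',m,.004)[:,:2])
l=np.array([[250,513],[292,42],[463,380],[486,45]])/4+[100,160]-.4; print(ray('top',l,.004)[:,:2])
lv=np.array([[318,338],[362,340],[338,142],[362,142]])/4+[100,160]-.4;print(ray('top',lv,.066)[:,:2])
E
```

```text
[[0.4659 0.2524]
 [0.5659 0.2597]
 [0.5708 0.1967]
 [0.4685 0.1892]] [0.5177 0.2245]
0.10030935893172041 4.1691473529503345
0.10259568445845207 4.1673096106088465
0.06319849479629588 -87.64731472231763
0.06317066210935245 -85.57411297634816
[[0.3533 0.3922]
 [0.6473 0.4131]]
[[0.3637 0.274 ]
 [0.6548 0.2964]
 [0.4529 0.1606]
 [0.6633 0.1758]]
[[0.4602 0.2292]
 [0.4612 0.2043]
 [0.5752 0.2358]
 [0.5764 0.222 ]]
```

Box corner rays give its centre within 1 mm of the mid-lane and +4 mm in x, yaw 4.2° against the mat's 4.2°. The levers are within 2 mm of the box centre. Next, the tin.

drive_tool(motion=[{"slide":[-0.002,-0.05,0],"turn":[0,0,0],"fingers":0.95},{"slide":[-0.0035,-0.096,0.02],"turn":[0,0,0],"fingers":0.95},{"slide":[-0.0035,-0.096,0.05],"turn":[0,0,0],"fingers":0.95},{"slide":[-0.0035,-0.096,0.075],"turn":[0,0,0],"fingers":0.95},{"slide":[-0.0035,-0.096,0.085],"turn":[0,0,0],"fingers":0.95},{"slide":[-0.0035,-0.096,0.085],"turn":[0,0,0],"fingers":0.95}])

```text
time: 17.25
tool_pos: [0.6128, -0.3324, 0.0089]
orientation: [-0.061, 0.998, 0.0, -0.001]
contact_force: [0.1, -0.3, 0.0]
width: 0.0831
```

```bash
python3 go.py 0.613 -0.3345 -0.023 97
python3 -c "
from h import *
look('16',{'top':(370,130,130,120),'side':(220,100,130,150)})
"
```

```text
t 17.25 p [ 0.6128 -0.3324  0.0089] yaw 96.99 tilt [-0.0011  0.0001 -1.    ] w 0.0831 F [ 0.1296 -0.3436  0.0486] q1,q6 [-12.1022 -70.9073]
slide [-0.     -0.0021  0.0319] turn [ 0.0002 -0.0011 -0.0001] dyaw 0.00743760468049004
```

View pics/look16.png

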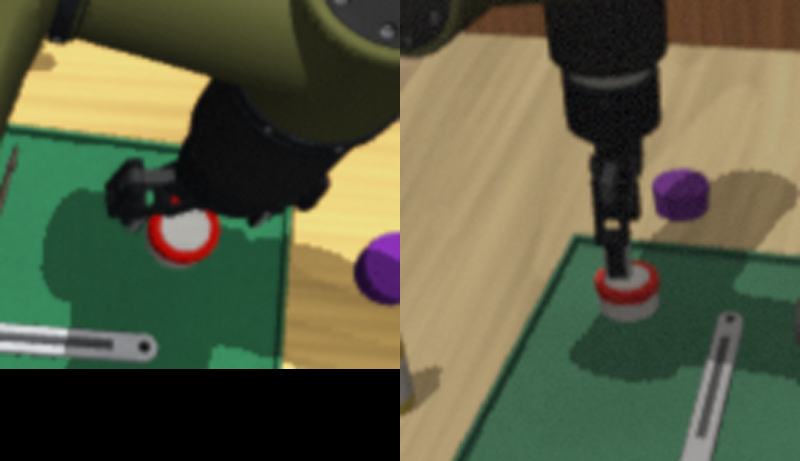

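The fingers at (137,225) and (262,218) straddle the tin at (185,228), allowing for height. In the side view the finger is about 3 mm behind the tin's centre, so I'll shift 2 mm toward the robot.

drive_tool(motion=[{"slide":[0.002,-0.002,0.012],"turn":[0,0,0],"fingers":0.95},{"slide":[0.002,-0.002,0.024],"turn":[0,0,0],"fingers":0.95},{"slide":[0.002,-0.002,0.032],"turn":[0,0,0],"fingers":0.95},{"slide":[0.002,-0.002,0.032],"turn":[0,0,0],"fingers":-0.4},{"slide":[0.002,-0.002,0.032],"turn":[0,0,0],"fingers":-0.4},{"slide":[0.002,-0.002,0.032],"turn":[0,0,0],"fingers":-0.4},{"slide":[0.002,-0.002,0.032],"turn":[0,0,0],"fingers":-0.4},{"slide":[0.002,-0.002,0.032],"turn":[0,0,0],"fingers":-0.4}], squeeze=35)

```text
time: 18.35
tool_pos: [0.6116, -0.3348, -0.0223]
orientation: [-0.061, 0.998, -0.0, 0.0]
contact_force: [-0.1, 0.6, 1.5]
width: 0.0523
```

```bash
python3 go.py 0.6147 0.2355 0.08 94.2
python3 -c "
from h import *
look('17',{'top':(370,130,130,120),'side':(220,100,130,150)})
"
```

```text
t 18.35 p [ 0.6116 -0.3348 -0.0223] yaw 96.99 tilt [ 0.0007 -0.0002 -1.    ] w 0.0523 F [-0.1202  0.621   1.5372] q1,q6 [-12.3287 -70.6863]
slide [-0.0725  0.5657 -0.1024] turn [-0.0003  0.0007  0.0486] dyaw -2.7859074950905836
```

View pics/look17.png

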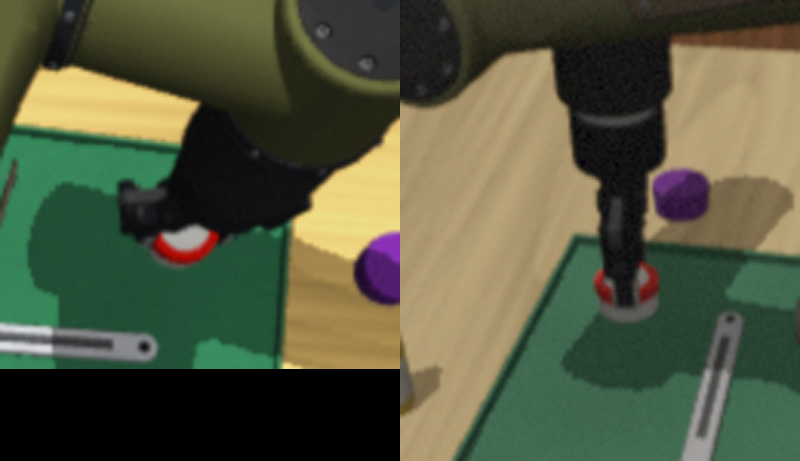

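The tin is gripped at 52 mm. Lifting and carrying it.

drive_tool(motion=[{"slide":[0,0,-0.02],"turn":[0,0,0],"fingers":-0.4},{"slide":[0,0,-0.07],"turn":[0,0,0],"fingers":-0.4},{"slide":[0,0.03,-0.12],"turn":[0,0,0],"fingers":-0.4},{"slide":[0,0.09,-0.13],"turn":[0,0,0],"fingers":-0.4},{"slide":[0,0.15,-0.13],"turn":[0,0,0],"fingers":-0.4},{"slide":[0,0.21,-0.13],"turn":[0,0,0],"fingers":-0.4},{"slide":[0,0.27,-0.13],"turn":[0,0,0.02],"fingers":-0.4},{"slide":[-0.01,0.33,-0.13],"turn":[0,0,0.04],"fingers":-0.4}])

```text
time: 19.45
tool_pos: [0.5807, -0.0043, 0.1091]
orientation: [-0.04, 0.999, 0.0, 0.001]
contact_force: [1.3, -0.8, -1.4]
width: 0.0524
```

```bash
python3 go.py 0.6147 0.2355 0.06 94.2
```

```text
t 19.45 p [ 0.5807 -0.0043  0.1091] yaw 94.64 tilt [ 0.0018  0.0004 -1.    ] w 0.0524 F [ 1.2608 -0.847  -1.4051] q1,q6 [  19.358  -104.7183]
slide [-0.0532  0.2363  0.0493] turn [0.0003 0.0019 0.0077] dyaw -0.44092739167570016
```

drive_tool(motion=[{"slide":[-0.012,0.055,0],"turn":[0,0,0.008],"fingers":-0.4},{"slide":[-0.025,0.11,0],"turn":[0,0,0.008],"fingers":-0.4},{"slide":[-0.037,0.165,0],"turn":[0,0,0.008],"fingers":-0.4},{"slide":[-0.049,0.215,0],"turn":[0,0,0.008],"fingers":-0.4},{"slide":[-0.053,0.236,0.015],"turn":[0,0,0.008],"fingers":-0.4},{"slide":[-0.053,0.236,0.05],"turn":[0,0,0.008],"fingers":-0.4},{"slide":[-0.053,0.236,0.08],"turn":[0,0,0.008],"fingers":-0.4},{"slide":[-0.053,0.236,0.09],"turn":[0,0,0.008],"fingers":-0.4}])

```text
time: 20.45
tool_pos: [0.6133, 0.2322, 0.0149]
orientation: [-0.037, 0.999, -0.001, -0.002]
contact_force: [0.1, 0.8, -0.6]
width: 0.0524
```

```bash
python3 go.py 0.6147 0.2355 -0.02 94.2
python3 -c "
from h import *
look('18',{'top':(90,80,210,210),'side':(120,200,260,250)})
"
```

```text
t 20.45 p [0.6133 0.2322 0.0149] yaw 94.19 tilt [-0.0036 -0.002  -1.    ] w 0.0524 F [ 0.1179  0.7673 -0.6017] q1,q6 [  38.1485 -123.9524]
slide [-0.0018  0.0033  0.0349] turn [-0.0017 -0.0038 -0.0002] dyaw 0.013862821243819212
```

View pics/look18.png

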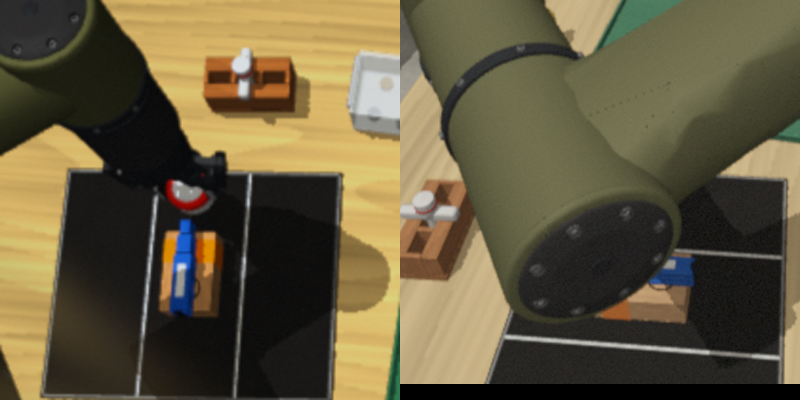

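The tin at (190,190) is over the strip between the lane lines. Lowering.

drive_tool(motion=[{"slide":[-0.001,0.003,0.012],"turn":[0,0,0],"fingers":-0.4},{"slide":[-0.001,0.003,0.024],"turn":[0,0,0],"fingers":-0.4},{"slide":[-0.001,0.003,0.033],"turn":[0,0,0],"fingers":-0.4},{"slide":[-0.001,0.003,0.036],"turn":[0,0,0],"fingers":-0.4},{"slide":[-0.001,0.003,0.036],"turn":[0,0,0],"fingers":-0.4}])

```text
time: 21.18
tool_pos: [0.6154, 0.2365, -0.0188]
orientation: [-0.037, 0.999, -0.0, -0.0]
contact_force: [0.5, 1.3, -0.6]
width: 0.0524
```

```bash
python3 go.py 0.6147 0.2355 -0.02 94.2
python3 -c "
from h import *
look('19',{'top':(120,140,150,150),'side':(220,200,180,200)})
"
```

```text
t 21.18 p [ 0.6154  0.2365 -0.0188] yaw 94.23 tilt [-0.0002 -0.0002 -1.    ] w 0.0524 F [ 0.5022  1.2881 -0.6154] q1,q6 [  38.365  -124.1361]
slide [ 0.0008 -0.001   0.0012] turn [-0.0002 -0.0002  0.0005] dyaw -0.029658775779751068
```

View pics/look19.png

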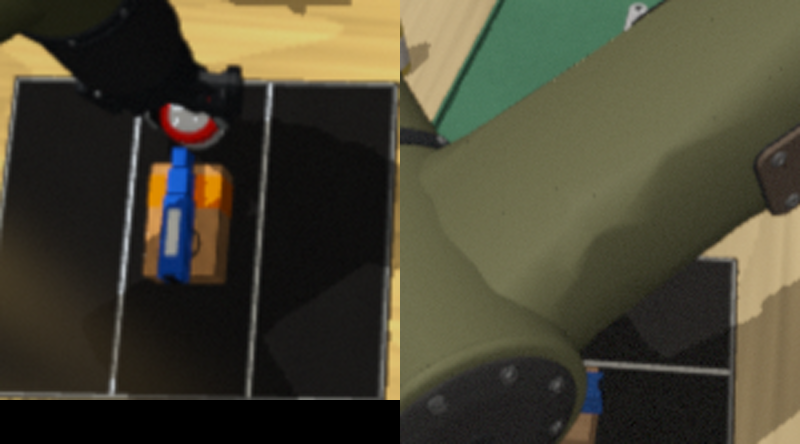

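drive_tool(motion=[{"slide":[0,0,0.0015],"turn":[0,0,0],"fingers":-0.4},{"slide":[0,0,0.003],"turn":[0,0,0],"fingers":-0.4},{"slide":[0,0,0.003],"turn":[0,0,0],"fingers":-0.4}])

```text
time: 21.65
tool_pos: [0.6156, 0.2367, -0.0212]
orientation: [-0.037, 0.999, 0.0, 0.0]
contact_force: [-0.9, -0.8, 1.5]
width: 0.0521
```

drive_tool(motion=[{"slide":[0,0,0.0008],"turn":[0,0,0],"fingers":-0.4},{"slide":[0,0,0.0008],"turn":[0,0,0],"fingers":0.7},{"slide":[0,0,0.0],"turn":[0,0,0],"fingers":0.7},{"slide":[0,0,0],"turn":[0,0,0],"fingers":0.7},{"slide":[0,0,-0.03],"turn":[0,0,0],"fingers":0.7},{"slide":[0,0,-0.09],"turn":[0,0,0],"fingers":0.7},{"slide":[0,0,-0.13],"turn":[0,0,0],"fingers":0.7},{"slide":[0.03,-0.05,-0.13],"turn":[0,0,0],"fingers":0.7}])

```text
time: 22.65
tool_pos: [0.5915, 0.1866, 0.112]
orientation: [-0.038, 0.999, 0.001, 0.003]
contact_force: [0.8, -0.4, -0.0]
width: 0.0727
```

```bash
python3 go.py 0.521 -0.200 0.09 2.8; python3 - <<'E'
from h import *
np.set_printoptions(precision=4,suppress=True)
im,d=load('pics/top0.npz'); P=cloud('top',d)
z=P[...,2]; hsv=cv2.cvtColor(im,cv2.COLOR_RGB2HSV);H,S,V=[hsv[...,i].astype(int) for i in range(3)]
x,y=P[...,0],P[...,1]
m=(S<60)&(x>.49)&(x<.55)&(y>-.34)&(y<-.07)&(V>70)
v,u=np.where(m); w=ray('top',np.c_[u,v],.013)[:,:2]
print('wrench ext y',w[:,1].min(),w[:,1].max())
k=(w[:,1]>-.29)&(w[:,1]<-.14); 
c=[(yy,np.mean([w[k&(abs(w[:,1]-yy)<.005)][:,0].max(),w[k&(abs(w[:,1]-yy)<.005)][:,0].min()])) for yy in np.arange(-.285,-.14,.01)]
c=np.array(c); p=np.polyfit(c[:,0],c[:,1],1); print('wrench x=',p,'yaw',np.degrees(np.arctan2(1,p[0])), 'x at -.2',np.polyval(p,-.2))
# mallet wood shaft
m=(H>8)&(H<25)&(S>100)&(x>.38)&(x<.47)&(y>-.31)&(y<-.1)&(z>.015)
v,u=np.where(m); w=ray('top',np.c_[u,v],.023)[:,:2]; print('wood',w.min(0),w.max(0),len(w))
vx=cv2.fitLine(w.astype(np.float32),cv2.DIST_L2,0,.01,.01).ravel(); print(vx,np.degrees(np.arctan2(vx[1],vx[0])))
m=(z>.012)&(x>.37)&(x<.48)&(y>-.34)&(y<-.07)
v,u=np.where(m); w=ray('top',np.c_[u,v],.023)[:,:2]; print('mallet ext y',w[:,1].min(),w[:,1].max())
k=(w[:,1]>-.26)&(w[:,1]<-.11)
c=np.array([(yy,np.mean([w[abs(w[:,1]-yy)<.005][:,0].max(),w[abs(w[:,1]-yy)<.005][:,0].min()])) for yy in np.arange(-.255,-.11,.01)])
p=np.polyfit(c[:,0],c[:,1],1); print('mallet x=',p,np.degrees(np.arctan2(1,p[0])),np.polyval(p,[-.21,-.255])); print(c.T)
E
```

```text
t 22.65 p [0.5915 0.1866 0.112 ] yaw 94.37 tilt [ 0.0057  0.0026 -1.    ] w 0.0727 F [ 0.7899 -0.4019 -0.0389] q1,q6 [  36.0256 -121.665 ]
slide [ 0.0998 -0.3801  0.0205] turn [-0.0028  0.0064 -1.5434] dyaw 88.43165037210676
wrench ext y -0.32110933666929076 -0.08242890850296455
wrench x= [-0.015   0.5169] yaw 90.85955962274103 x at -.2 0.5199463248602918
wood [ 0.4152 -0.2947] [ 0.439  -0.2026] 337
[ 0.0746 -0.9972  0.4267 -0.2488] -85.71965
mallet ext y -0.3278973913208467 -0.08679078087469963
mallet x= [-0.0773  0.4074] 94.4208863497583 [0.4236 0.4271]
[[-0.255  -0.245  -0.235  -0.225  -0.215  -0.205  -0.195  -0.185  -0.175
  -0.165  -0.155  -0.145  -0.135  -0.125  -0.115 ]
 [ 0.4268  0.4261  0.4261  0.4252  0.4243  0.4221  0.4226  0.4217  0.4209
   0.42    0.4191  0.4185  0.4185  0.4176  0.4155]]
```

```bash
python3 - <<'E'
from h import *
np.set_printoptions(precision=4,suppress=True)
w=ray('top',[(290+405/3.2,150+297/3.2),(290+130/3.2,150+277/3.2),(290+180/3.2,150+280/3.2)],.013)[:,:2]; print(w)
for i in(1,2): v=w[i]-w[0]; print(np.degrees(np.arctan2(v[1],v[0])))
im,d=load('pics/top0.npz'); P=cloud('top',d)
m=((P[...,2]>.009)&(d>0)&(im.max(2).astype(int)-im.min(2)<60)&(im.max(2)>60)); m[:225]=0;m[255:]=0;m[:,:315]=0;m[:,430:]=0
cs=[]
for u in range(345,412,4):
    v=np.where(m[:,u])[0]; 
    if len(v): cs.append((u,(v.min()+v.max())/2,len(v)))
cs=np.array(cs); q=ray('top',cs[:,:2],.013)[:,:2]; l=cv2.fitLine(q.astype(np.float32),cv2.DIST_L2,0,.01,.01).ravel(); print(l,np.degrees(np.arctan2(l[1],l[0])),cs[:,2])
E
```

```text
[[ 0.5214 -0.3128]
 [ 0.5187 -0.109 ]
 [ 0.5197 -0.1461]]
90.75455193772083
90.58887082538266
[ 0.0117 -0.9999  0.5209 -0.2191] -89.32954 [ 9. 10.  9.  9. 10.  9.  9. 10. 10.  9.  9. 10.  9.  9. 10. 10.  9.]
```

drive_tool(motion=[{"slide":[0.01,-0.045,0],"turn":[0,0,-0.17],"fingers":0.2},{"slide":[0.022,-0.09,0],"turn":[0,0,-0.34],"fingers":0.2},{"slide":[0.034,-0.135,0],"turn":[0,0,-0.51],"fingers":0.2},{"slide":[0.046,-0.18,0],"turn":[0,0,-0.68],"fingers":0.2},{"slide":[0.058,-0.225,0],"turn":[0,0,-0.85],"fingers":0.2},{"slide":[0.07,-0.27,0],"turn":[0,0,-1.02],"fingers":0.2},{"slide":[0.082,-0.315,0],"turn":[0,0,-1.19],"fingers":0.2},{"slide":[0.095,-0.36,0],"turn":[0,0,-1.36],"fingers":0.2}])

```text
time: 23.65
tool_pos: [0.5206, -0.1829, 0.1084]
orientation: [-0.659, 0.752, -0.0, 0.0]
contact_force: [1.0, -1.1, 0.1]
width: 0.051
```

```bash
python3 go.py 0.5205 -0.199 0.03 2.5;python3 -c "
from h import *
look('20',{'top':(90,100,210,200),'side':(120,200,260,250)})"
```

```text
t 23.65 p [ 0.5206 -0.1829  0.1084] yaw 172.48 tilt [ 0.0004  0.0001 -1.    ] w 0.051 F [ 1.0186 -1.0807  0.0868] q1,q6 [ 1.4947 -9.015 ]
slide [ 0.0159 -0.002   0.0784] turn [-0.0004  0.0001 -0.1749] dyaw 10.0209679731895
```

View pics/look20.png

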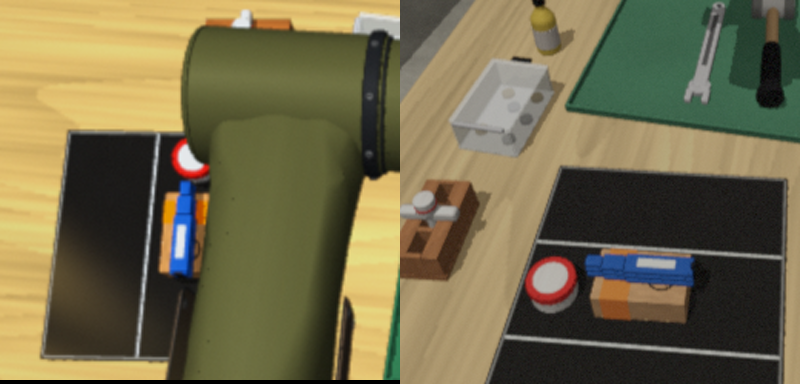

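The tin stands in place and the stack is undisturbed. The wrench bar's direction is 90.7° and its centre (0.5205,-0.202). Descending over it.

drive_tool(motion=[{"slide":[0.008,-0.001,0.01],"turn":[0,0,-0.1],"fingers":0.2},{"slide":[0.016,-0.001,0.04],"turn":[0,0,-0.144],"fingers":0.2},{"slide":[0.016,-0.001,0.08],"turn":[0,0,-0.144],"fingers":0.2},{"slide":[0.016,-0.001,0.105],"turn":[0,0,-0.144],"fingers":0.1},{"slide":[0.016,-0.001,0.112],"turn":[0,0,-0.144],"fingers":0.1},{"slide":[0.016,-0.001,0.112],"turn":[0,0,-0.144],"fingers":0.1}])

```text
time: 24.5
tool_pos: [0.5201, -0.1974, -0.0033]
orientation: [0.71, -0.705, 0.0, 0.0]
contact_force: [-0.1, -0.4, -0.0]
width: 0.047
```

```bash
python3 go.py 0.5205 -0.199 -0.03 0.75;python3 -c "
from h import *
look('21',{'top':(310,190,130,110),'side':(270,170,120,110)})"
```

```text
t 24.5 p [ 0.5201 -0.1974 -0.0033] yaw -179.6 tilt [ 0.0001 -0.0003 -1.    ] w 0.047 F [-0.0922 -0.4397 -0.0321] q1,q6 [-0.0881  0.4874]
slide [ 0.0016 -0.0004  0.0267] turn [-0.0001 -0.0003 -0.006 ] dyaw 0.3459379864626726
```

View pics/look21.png

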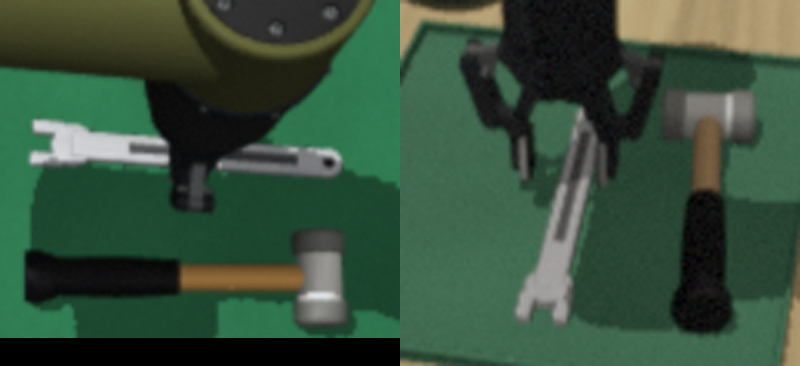

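drive_tool(motion=[{"slide":[0.0015,-0.0005,0.008],"turn":[0,0,-0.006],"fingers":-0.1},{"slide":[0.0015,-0.0005,0.016],"turn":[0,0,-0.006],"fingers":-0.1},{"slide":[0.0015,-0.0005,0.023],"turn":[0,0,-0.006],"fingers":-0.1},{"slide":[0.0015,-0.0005,0.025],"turn":[0,0,-0.006],"fingers":-0.1},{"slide":[0.0015,-0.0005,0.025],"turn":[0,0,-0.006],"fingers":-0.1}])

```text
time: 25.22
tool_pos: [0.5202, -0.199, -0.0289]
orientation: [0.712, -0.702, -0.0, 0.0]
contact_force: [0.7, -1.1, 0.8]
width: 0.0383
```

```bash
python3 go.py 0.5205 -0.199 -0.03 0.75;python3 -c "
from h import *
look('22',{'top':(310,190,130,110),'side':(270,170,120,110)})"
```

```text
t 25.23 p [ 0.5202 -0.199  -0.0289] yaw -179.25 tilt [-0.0004 -0.     -1.    ] w 0.0383 F [ 0.6701 -1.1085  0.7651] q1,q6 [-0.2761  1.023 ]
slide [-0.     -0.0003  0.0011] turn [ 0.0004  0.     -0.0001] dyaw 0.0030351107913020314
```

View pics/look22.png

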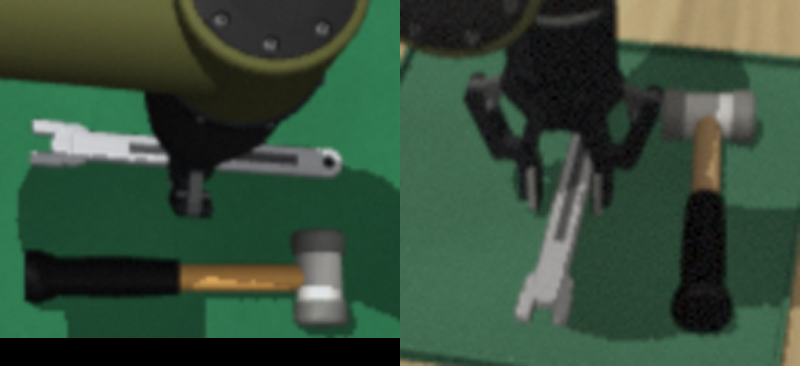

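In the side view the tips at (530,210) and (598,212) flank the bar's middle (~567,212) and are close to the floor. Creeping down.

drive_tool(motion=[{"slide":[0,0,0.002],"turn":[0,0,0],"fingers":-0.1},{"slide":[0,0,0.004],"turn":[0,0,0],"fingers":-0.1},{"slide":[0,0,0.004],"turn":[0,0,0],"fingers":-0.1}])

```text
time: 25.7
tool_pos: [0.5201, -0.1989, -0.033]
orientation: [0.712, -0.702, -0.0, 0.0]
contact_force: [-0.3, 0.0, -1.2]
width: 0.0385
```

drive_tool(motion=[{"slide":[0,0,0],"turn":[0,0,0],"fingers":-0.9},{"slide":[0,0,0],"turn":[0,0,0],"fingers":-0.9},{"slide":[0,0,0],"turn":[0,0,0],"fingers":-0.9},{"slide":[0,0,0],"turn":[0,0,0],"fingers":-0.9}], squeeze=70)

```text
time: 26.2
tool_pos: [0.5203, -0.1991, -0.0324]
orientation: [0.712, -0.702, -0.0, 0.0]
contact_force: [-2.3, 0.8, 4.2]
width: 0.0197
```

drive_tool(motion=[{"slide":[0,0,-0.005],"turn":[0,0,0],"fingers":-0.9},{"slide":[0,0,-0.02],"turn":[0,0,0],"fingers":-0.9},{"slide":[0,0,-0.05],"turn":[0,0,0],"fingers":-0.9},{"slide":[0,0,-0.05],"turn":[0,0,0],"fingers":-0.9}])

```text
time: 26.7
tool_pos: [0.5225, -0.1994, 0.0206]
orientation: [0.712, -0.702, 0.002, -0.002]
contact_force: [0.3, 0.1, -4.2]
width: 0.0195
```

```bash
python3 go.py 0.5053 0.3475 0.1 94.2 -86.55;python3 -c "
from h import *
look('23',{'top':(310,170,130,130),'side':(240,140,160,140)})"
```

```text
t 26.7 p [ 0.5225 -0.1994  0.0206] yaw -179.24 tilt [ 0.0056 -0.0009 -1.    ] w 0.0195 F [ 0.3215  0.0836 -4.2042] q1,q6 [-0.2765  1.0243]
slide [-0.547   0.0095 -0.08  ] turn [-0.0053  0.0034  1.5106] dyaw -86.55
```

View pics/look23.png

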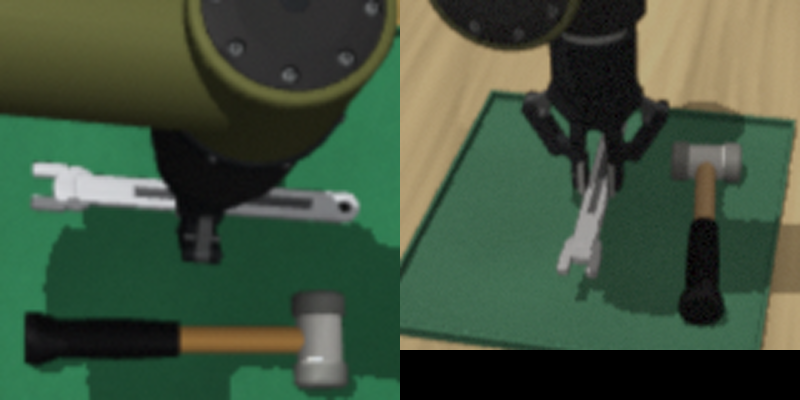

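The wrench is lifted level and gripped near mid-length. Raising, then carrying it over to the left lane.

drive_tool(motion=[{"slide":[0,0,-0.04],"turn":[0,0,0],"fingers":-0.9},{"slide":[-0.02,0.0,-0.08],"turn":[0,0,0],"fingers":-0.9},{"slide":[-0.075,0.001,-0.09],"turn":[0,0,0.16],"fingers":-0.9},{"slide":[-0.13,0.002,-0.09],"turn":[0,0,0.33],"fingers":-0.9},{"slide":[-0.185,0.003,-0.09],"turn":[0,0,0.5],"fingers":-0.9},{"slide":[-0.24,0.004,-0.09],"turn":[0,0,0.67],"fingers":-0.9},{"slide":[-0.295,0.005,-0.09],"turn":[0,0,0.84],"fingers":-0.9},{"slide":[-0.35,0.006,-0.09],"turn":[0,0,1.0],"fingers":-0.9}])

```text
time: 27.8
tool_pos: [0.5087, 0.1525, 0.1058]
orientation: [-0.285, 0.958, 0.0, -0.001]
contact_force: [0.9, -0.7, -3.8]
width: 0.0192
```

```bash
python3 go.py 0.505 0.348 0.05 94.2
```

```text
t 27.8 p [0.5087 0.1525 0.1058] yaw 123.13 tilt [-0.002  -0.0006 -1.    ] w 0.0192 F [ 0.8639 -0.6999 -3.8014] q1,q6 [ 38.3702 -95.2344]
slide [-0.1039  0.1657  0.0557] turn [ 0.0001 -0.0021  0.5049] dyaw -28.930941485469106
```

drive_tool(motion=[{"slide":[-0.025,0.04,0],"turn":[0,0,0.15],"fingers":-0.9},{"slide":[-0.05,0.08,0],"turn":[0,0,0.3],"fingers":-0.9},{"slide":[-0.075,0.12,0],"turn":[0,0,0.43],"fingers":-0.9},{"slide":[-0.095,0.152,0.01],"turn":[0,0,0.505],"fingers":-0.9},{"slide":[-0.104,0.166,0.04],"turn":[0,0,0.505],"fingers":-0.9},{"slide":[-0.104,0.166,0.07],"turn":[0,0,0.505],"fingers":-0.9},{"slide":[-0.104,0.166,0.09],"turn":[0,0,0.505],"fingers":-0.9},{"slide":[-0.104,0.166,0.09],"turn":[0,0,0.505],"fingers":-0.9}])

```text
time: 28.8
tool_pos: [0.5039, 0.3453, 0.0146]
orientation: [-0.039, 0.999, -0.002, -0.002]
contact_force: [0.2, -0.7, -3.8]
width: 0.0193
```

```bash
python3 go.py 0.505 0.348 -0.03 94.2;python3 -c "
from h import *
look('24',{'top':(90,120,210,210),'side':(100,230,300,250)})"
```

```text
t 28.8 p [0.5039 0.3453 0.0146] yaw 94.49 tilt [-0.0034 -0.0034 -1.    ] w 0.0193 F [ 0.1577 -0.7357 -3.8181] q1,q6 [  53.1619 -138.662 ]
slide [-0.0015  0.0028  0.0446] turn [-0.0032 -0.0036  0.0051] dyaw -0.28970883979980044
```

View pics/look24.png

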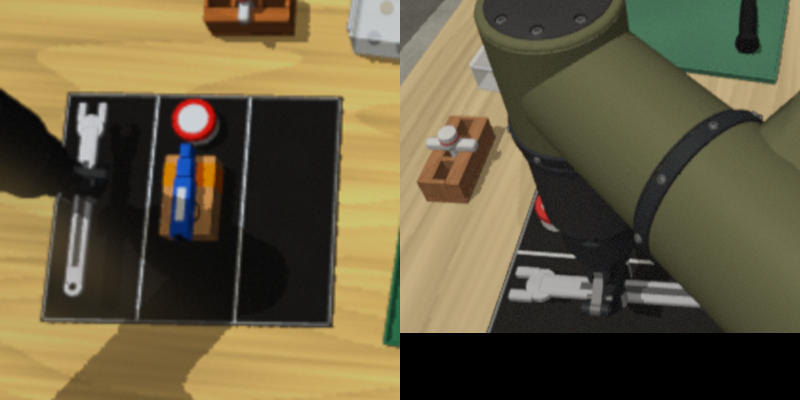

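The wrench hangs over the left lane, jaw to the back at (92,105) and handle end at (72,290). The tin at (194,120) and the stack look right. Measuring before lowering.

```bash
python3 - <<'E'
from h import *
np.set_printoptions(precision=4,suppress=True)
f=210/400
def w(pts,z): return ray('top',np.array(pts)*f+[90,120]-.25,z)[:,:2]
im,d=load('pics/top24.npz'); P=cloud('top',d)
cv2.imwrite('pics/t24.png',cv2.resize(im[165:285,115:215,::-1],None,fx=5,fy=5,interpolation=cv2.INTER_CUBIC))
hsv=cv2.cvtColor(im,cv2.COLOR_RGB2HSV);H,S,V=[hsv[...,i].astype(int) for i in range(3)]
m=(V>95)&(S<50)
m[:,:120]=0; m[:,145:]=0; m[:172]=0; m[276:]=0
cs=[]
for v in list(range(224,268,2)):
    u=np.where(m[v])[0]
    if 3<len(u)<16: cs.append(((u.min()+u.max())/2,v,len(u)))
cs=np.array(cs);q=ray('top',cs[:,:2],.059)[:,:2]
print(cs[:,2],q[[0,-1]]); l=cv2.fitLine(q.astype(np.float32),cv2.DIST_L2,0,.01,.01).ravel();print(l,np.degrees(np.arctan2(l[1],l[0])))
v,u=np.where(m&(P[...,2]>.03)); print(v.min(),v.max(),ray('top',[(u[v==v.min()].mean(),v.min()),(u[v==v.max()].mean(),v.max())],.059))
# tin
t=(((H<8)|(H>172))&(S>120)|((V>120)&(S<50)))&(P[...,0]>.57)&(P[...,0]<.66)&(P[...,1]>.19)&(P[...,1]<.28)&(P[...,2]>.02)
c=max(cv2.findContours(t.astype(np.uint8),0,1)[0],key=cv2.contourArea);ww=ray('top',c[:,0],.032)[:,:2].astype(np.float32);print('tin',cv2.minEnclosingCircle(ww))
E
```

```text
[ 4.  6.  8.  9.  7.  8.  8.  9.  9.  8.  8.  8.  9.  9.  9. 10. 10. 10.] [[0.4797 0.3444]
 [0.4019 0.3369]]
[0.9964 0.0848 0.4406 0.3404] 4.8653092
174 274 [[0.6191 0.3544 0.059 ]
 [0.384  0.3348 0.059 ]]
tin ((0.6173666715621948, 0.23528997600078583), 0.02906080149114132)
```

View pics/t24.png

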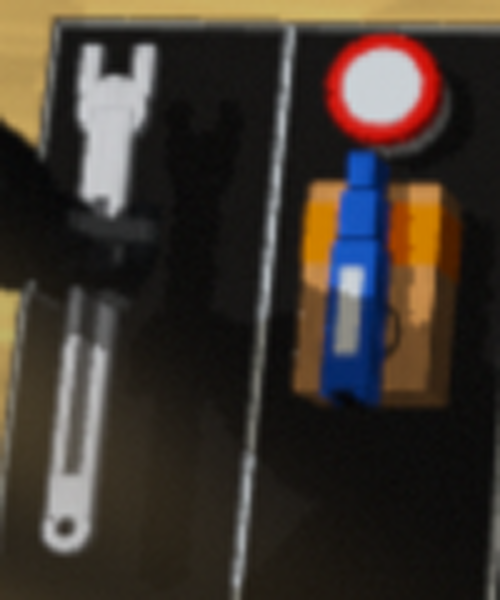

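```bash
python3 go.py 0.507 0.347 -0.029 93.9
```

```text
t 28.9 p [0.5057 0.3467 0.0183] yaw 94.5 tilt [ 0.0012  0.0005 -1.    ] w 0.0196 F [-0.1244  0.8062 -3.8678] q1,q6 [  53.1555 -138.6625]
slide [-0.0013  0.0001  0.0473] turn [0.0004 0.0012 0.0105] dyaw -0.6033126950197101
```

drive_tool(motion=[{"slide":[-0.001,0,0.015],"turn":[0,0,0.009],"fingers":-0.9},{"slide":[-0.001,0,0.03],"turn":[0,0,0.009],"fingers":-0.9},{"slide":[-0.001,0,0.042],"turn":[0,0,0.009],"fingers":-0.9},{"slide":[-0.001,0,0.047],"turn":[0,0,0.009],"fingers":-0.9},{"slide":[-0.001,0,0.047],"turn":[0,0,0.009],"fingers":-0.9},{"slide":[-0.001,0,0.047],"turn":[0,0,0.009],"fingers":-0.9}])

```text
time: 29.65
tool_pos: [0.5063, 0.3471, -0.0292]
orientation: [-0.035, 0.999, 0.0, 0.0]
contact_force: [0.3, -0.3, -3.4]
width: 0.0192
```

drive_tool(motion=[{"slide":[0,0,0.001],"turn":[0,0,0],"fingers":-0.9},{"slide":[0,0,0.002],"turn":[0,0,0],"fingers":-0.9},{"slide":[0,0,0.002],"turn":[0,0,0],"fingers":-0.9}])

```text
time: 30.02
tool_pos: [0.5062, 0.347, -0.0313]
orientation: [-0.035, 0.999, 0.0, 0.0]
contact_force: [-0.8, 0.1, -2.3]
width: 0.0194
```

drive_tool(motion=[{"slide":[0,0,0.001],"turn":[0,0,0],"fingers":-0.9},{"slide":[0,0,0.001],"turn":[0,0,0],"fingers":-0.9}])

```text
time: 30.28
tool_pos: [0.5063, 0.347, -0.0313]
orientation: [-0.035, 0.999, 0.0, 0.0]
contact_force: [-5.4, -2.2, 4.8]
width: 0.0194
```

Contact. Releasing, and rising with modest opening.

drive_tool(motion=[{"slide":[0,0,0],"turn":[0,0,0],"fingers":0.0},{"slide":[0,0,0],"turn":[0,0,0],"fingers":0.0},{"slide":[0,0,0],"turn":[0,0,0],"fingers":0.0},{"slide":[0,0,-0.02],"turn":[0,0,0],"fingers":0.0},{"slide":[0,0,-0.07],"turn":[0,0,0],"fingers":0.0},{"slide":[0,0,-0.13],"turn":[0,0,0],"fingers":0.1},{"slide":[0,0,-0.14],"turn":[0,0,0],"fingers":0.1}])

```text
time: 31.15
tool_pos: [0.5085, 0.3485, 0.1154]
orientation: [-0.035, 0.999, 0.003, 0.004]
contact_force: [0.2, -0.2, -0.1]
width: 0.0467
```

```bash
python3 go.py 0.427 -0.249 0.09 4.4 90.4;python3 -c "
from h import *
look('25',{'top':(90,120,210,210),'side':(100,230,300,250)})"
```

```text
t 31.15 p [0.5085 0.3485 0.1154] yaw 94.01 tilt [ 0.0084  0.0072 -0.9999] w 0.0467 F [ 0.2396 -0.1627 -0.1149] q1,q6 [  53.0989 -139.1031]
slide [ 0.1233 -0.5905  0.0204] turn [-0.0019  0.0122 -1.5778] dyaw 90.4
```

View pics/look25.png

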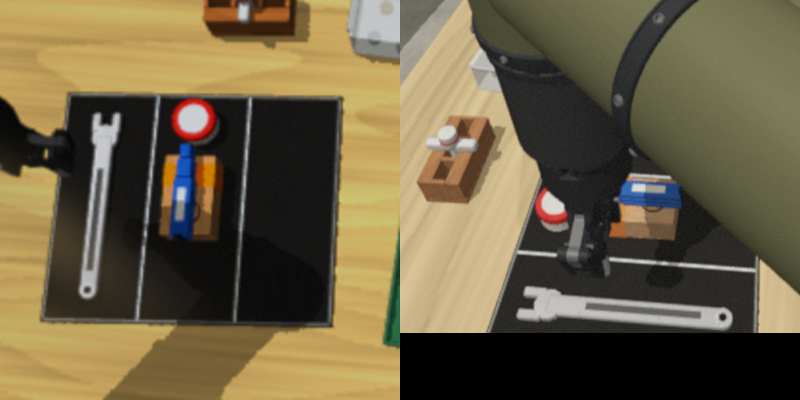

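The wrench lies in the left lane, jaw to the back at (106,118) and handle at (88,292). The lane midpoints there are about 111 and 92, less the height parallax. Now the mallet.

drive_tool(motion=[{"slide":[0.012,-0.055,0],"turn":[0,0,-0.16],"fingers":0.1},{"slide":[0.024,-0.11,0],"turn":[0,0,-0.32],"fingers":0.1},{"slide":[0.036,-0.165,0],"turn":[0,0,-0.48],"fingers":0.1},{"slide":[0.048,-0.22,0],"turn":[0,0,-0.64],"fingers":0.1},{"slide":[0.06,-0.28,0],"turn":[0,0,-0.8],"fingers":0.1},{"slide":[0.072,-0.34,0],"turn":[0,0,-0.96],"fingers":0.1},{"slide":[0.084,-0.4,0],"turn":[0,0,-1.12],"fingers":0.1},{"slide":[0.096,-0.455,0],"turn":[0,0,-1.28],"fingers":0.1}])

```text
time: 32.25
tool_pos: [0.4419, -0.11, 0.1062]
orientation: [-0.621, 0.784, 0.001, -0.001]
contact_force: [1.1, 0.6, -0.6]
width: 0.0473
```

```bash
python3 go.py 0.427 -0.249 0.03 4.4
```

```text
t 32.25 p [ 0.4419 -0.11    0.1062] yaw 166.71 tilt [-0.0015  0.0002 -1.    ] w 0.0473 F [ 1.0552  0.5835 -0.6059] q1,q6 [ 11.5575 -24.8456]
slide [ 0.1387 -0.0176  0.0762] turn [ 0.0016  0.0001 -0.3087] dyaw 17.68992363587398
```

drive_tool(motion=[{"slide":[0.055,-0.007,0],"turn":[0,0,-0.15],"fingers":0.1},{"slide":[0.11,-0.014,0],"turn":[0,0,-0.28],"fingers":0.1},{"slide":[0.139,-0.018,0.01],"turn":[0,0,-0.309],"fingers":0.1},{"slide":[0.139,-0.018,0.05],"turn":[0,0,-0.309],"fingers":0.1},{"slide":[0.139,-0.018,0.08],"turn":[0,0,-0.309],"fingers":0.1},{"slide":[0.139,-0.018,0.1],"turn":[0,0,-0.309],"fingers":0.1},{"slide":[0.139,-0.018,0.1],"turn":[0,0,-0.309],"fingers":0.1}])

```text
time: 33.12
tool_pos: [0.4258, -0.2471, 0.0045]
orientation: [0.732, -0.681, -0.002, 0.001]
contact_force: [0.2, -0.3, 0.5]
width: 0.0475
```

```bash
python3 go.py 0.427 -0.249 -0.025 4.4;python3 -c "
from h import *
look('26',{'top':(300,210,140,100),'side':(290,160,130,120)})"
```

```text
t 33.12 p [ 0.4258 -0.2471  0.0045] yaw -175.89 tilt [-0.0054  0.0014 -1.    ] w 0.0475 F [ 0.2131 -0.304   0.5316] q1,q6 [-6.6387 10.7572]
slide [ 0.0021 -0.0012  0.0295] turn [ 0.0053  0.0018 -0.0051] dyaw 0.29470547385489
```

View pics/look26.png

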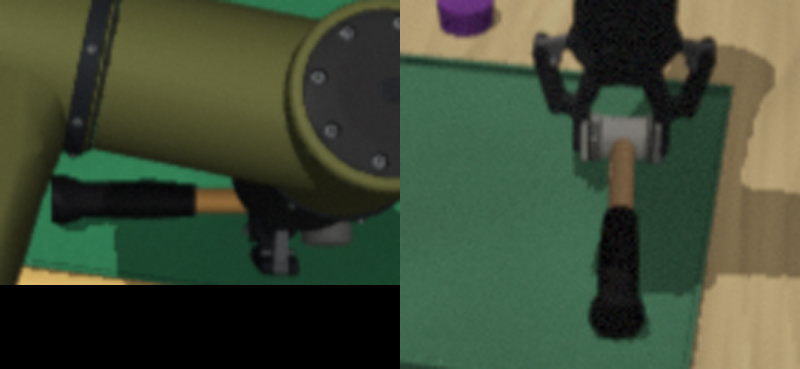

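The fingers at (585,155) and (655,158) straddle the shaft at x≈620. Lowering and gripping.

drive_tool(motion=[{"slide":[0.002,-0.001,0.012],"turn":[0,0,-0.005],"fingers":0.1},{"slide":[0.002,-0.001,0.024],"turn":[0,0,-0.005],"fingers":0.1},{"slide":[0.002,-0.001,0.032],"turn":[0,0,-0.005],"fingers":0.1},{"slide":[0.002,-0.001,0.032],"turn":[0,0,-0.005],"fingers":0.1},{"slide":[0.002,-0.001,0.032],"turn":[0,0,-0.005],"fingers":-0.9},{"slide":[0.002,-0.001,0.032],"turn":[0,0,-0.005],"fingers":-0.9},{"slide":[0.002,-0.001,0.032],"turn":[0,0,-0.005],"fingers":-0.9},{"slide":[0.002,-0.001,0.032],"turn":[0,0,-0.005],"fingers":-0.9}], squeeze=80)

```text
time: 34.22
tool_pos: [0.4296, -0.2497, -0.024]
orientation: [0.734, -0.679, 0.001, -0.0]
contact_force: [-1.4, 1.3, 4.5]
width: 0.017
```

```bash
python3 go.py; python3 -c "
from h import *
look('27',{'top':(300,210,140,100),'side':(290,160,130,120)})"
```

```text
t 34.23 p [ 0.4296 -0.2497 -0.024 ] yaw -175.58 tilt [ 0.0011 -0.0004 -1.    ] w 0.017 F [-1.3687  1.2557  4.5138] q1,q6 [-6.8553 11.2717]
```

View pics/look27.png

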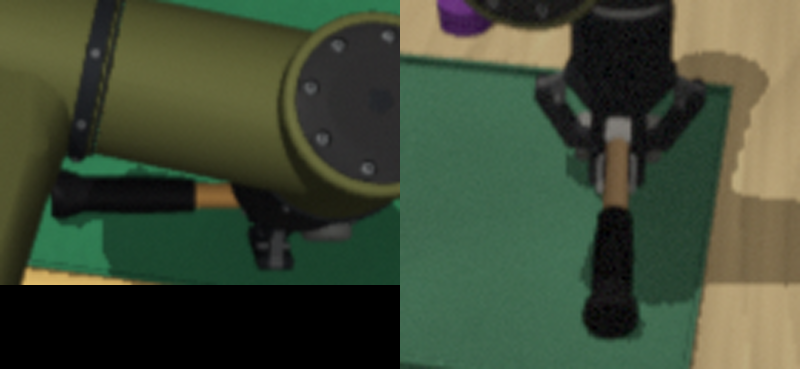

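drive_tool(motion=[{"slide":[0,0,-0.01],"turn":[0,0,0],"fingers":-0.9},{"slide":[0,0,-0.03],"turn":[0,0,0],"fingers":-0.9},{"slide":[0,0,-0.06],"turn":[0,0,0],"fingers":-0.9},{"slide":[0,0,-0.06],"turn":[0,0,0],"fingers":-0.9}])

```text
time: 34.83
tool_pos: [0.4304, -0.2498, 0.0373]
orientation: [0.734, -0.679, 0.002, -0.001]
contact_force: [0.1, -0.1, -3.3]
width: 0.0169
```

```bash
python3 go.py 0.5675 0.112 0.1 94.2 89.8; python3 -c "
from h import *
look('28',{'top':(290,200,150,110),'side':(290,120,150,150)})"
```

```text
t 34.83 p [ 0.4304 -0.2498  0.0373] yaw -175.59 tilt [ 0.0036 -0.0007 -1.    ] w 0.0169 F [ 0.0533 -0.1387 -3.2772] q1,q6 [-6.8575 11.2682]
slide [-0.3501 -0.1647 -0.0624] turn [-0.0021 -0.0035 -1.5673] dyaw 89.8
```

View pics/look28.png

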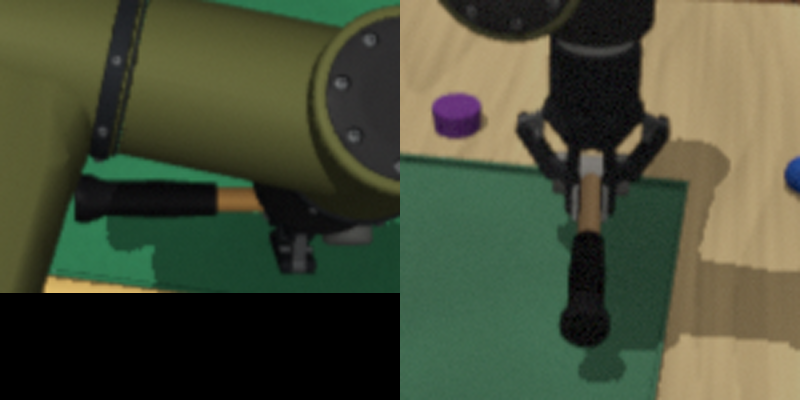

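The mallet is lifted level. Carrying it to the right lane.

drive_tool(motion=[{"slide":[0,0,-0.05],"turn":[0,0,0],"fingers":-0.9},{"slide":[-0.035,-0.016,-0.08],"turn":[0,0,-0.16],"fingers":-0.9},{"slide":[-0.08,-0.038,-0.08],"turn":[0,0,-0.33],"fingers":-0.9},{"slide":[-0.125,-0.059,-0.08],"turn":[0,0,-0.5],"fingers":-0.9},{"slide":[-0.17,-0.08,-0.08],"turn":[0,0,-0.67],"fingers":-0.9},{"slide":[-0.215,-0.101,-0.08],"turn":[0,0,-0.84],"fingers":-0.9},{"slide":[-0.26,-0.122,-0.08],"turn":[0,0,-1.01],"fingers":-0.9},{"slide":[-0.3,-0.141,-0.08],"turn":[0,0,-1.18],"fingers":-0.9}])

```text
time: 35.92
tool_pos: [0.5461, 0.0622, 0.1131]
orientation: [0.988, -0.153, -0.002, 0.0]
contact_force: [0.5, -0.3, -2.5]
width: 0.0171
```

```bash
python3 go.py 0.5674 0.112 0.04 94.2
```

```text
t 35.92 p [0.5461 0.0622 0.1131] yaw -107.63 tilt [-0.0032 -0.0004 -1.    ] w 0.0171 F [ 0.5318 -0.3059 -2.4896] q1,q6 [27.4027 44.9777]
slide [ 0.0055 -0.054   0.073 ] turn [ 0.0008  0.0032 -0.3809] dyaw 21.825429966445824
```

drive_tool(motion=[{"slide":[0.002,-0.02,0],"turn":[0,0,-0.15],"fingers":-0.9},{"slide":[0.004,-0.04,0],"turn":[0,0,-0.3],"fingers":-0.9},{"slide":[0.0055,-0.054,0.01],"turn":[0,0,-0.381],"fingers":-0.9},{"slide":[0.0055,-0.054,0.04],"turn":[0,0,-0.381],"fingers":-0.9},{"slide":[0.0055,-0.054,0.07],"turn":[0,0,-0.381],"fingers":-0.9},{"slide":[0.0055,-0.054,0.09],"turn":[0,0,-0.381],"fingers":-0.9},{"slide":[0.0055,-0.054,0.09],"turn":[0,0,-0.381],"fingers":-0.9},{"slide":[0.0055,-0.054,0.09],"turn":[0,0,-0.381],"fingers":-0.9}])

```text
time: 36.92
tool_pos: [0.5693, 0.1102, 0.0264]
orientation: [0.999, 0.034, 0.001, -0.0]
contact_force: [0.6, 1.1, -2.2]
width: 0.0169
```

```bash
python3 go.py 0.5674 0.112 -0.023 94.2; python3 -c "
from h import *
look('29',{'top':(90,120,210,210),'side':(130,220,260,260)})"
```

```text
t 36.92 p [0.5693 0.1102 0.0264] yaw -86.14 tilt [ 0.0014  0.0001 -1.    ] w 0.0169 F [ 0.6418  1.1009 -2.2359] q1,q6 [30.7893 63.0601]
slide [-0.0018 -0.0019  0.0494] turn [-0.     -0.0015 -0.006 ] dyaw 0.34114152508630013
```

View pics/look29.png

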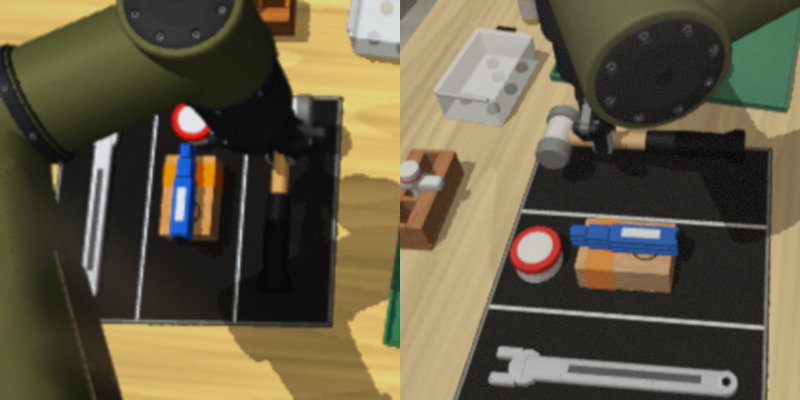

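Corrected for height (about 13 zoomed px), the shaft at (280,170) and handle end at (275,285) fall on the right lane's middle (291/286). Lowering.

drive_tool(motion=[{"slide":[-0.0015,-0.002,0.015],"turn":[0,0,-0.005],"fingers":-0.9},{"slide":[-0.0015,-0.002,0.03],"turn":[0,0,-0.005],"fingers":-0.9},{"slide":[-0.0015,-0.002,0.042],"turn":[0,0,-0.005],"fingers":-0.9},{"slide":[-0.0015,-0.002,0.047],"turn":[0,0,-0.005],"fingers":-0.9},{"slide":[-0.0015,-0.002,0.047],"turn":[0,0,-0.005],"fingers":-0.9},{"slide":[-0.0015,-0.002,0.047],"turn":[0,0,-0.005],"fingers":-0.9}])

```text
time: 37.78
tool_pos: [0.5673, 0.1122, -0.0213]
orientation: [0.999, 0.036, 0.0, -0.0]
contact_force: [-0.2, 1.3, -1.8]
width: 0.0173
```

```bash
python3 go.py 0.5674 0.112 -0.023 94.2
```

```text
t 37.77 p [ 0.5673  0.1122 -0.0213] yaw -85.86 tilt [ 0.0008  0.0004 -1.    ] w 0.0173 F [-0.2284  1.3114 -1.8228] q1,q6 [31.0511 63.0849]
slide [0.0001 0.0002 0.0017] turn [-0.0004 -0.0008 -0.0011] dyaw 0.0631043942468068
```

drive_tool(motion=[{"slide":[0,0,0.001],"turn":[0,0,0],"fingers":-0.9},{"slide":[0,0,0.002],"turn":[0,0,0],"fingers":-0.9},{"slide":[0,0,0.002],"turn":[0,0,0],"fingers":-0.9}])

```text
time: 38.15
tool_pos: [0.5672, 0.1121, -0.0229]
orientation: [0.999, 0.036, 0.0, -0.0]
contact_force: [-2.7, 0.7, 2.5]
width: 0.0171
```

drive_tool(motion=[{"slide":[0,0,0.001],"turn":[0,0,0],"fingers":-0.9},{"slide":[0,0,0.001],"turn":[0,0,0],"fingers":-0.3},{"slide":[0,0,0.0],"turn":[0,0,0],"fingers":0.1},{"slide":[0,0,0],"turn":[0,0,0],"fingers":0.1},{"slide":[0,0,0],"turn":[0,0,0],"fingers":0.1},{"slide":[0,0,-0.02],"turn":[0,0,0],"fingers":0.1},{"slide":[0,0,-0.07],"turn":[0,0,0],"fingers":0.1},{"slide":[0,0,-0.13],"turn":[0,0,0],"fingers":0.1}])

```text
time: 39.15
tool_pos: [0.5661, 0.1116, 0.1065]
orientation: [0.999, 0.036, -0.001, 0.001]
contact_force: [1.1, 0.9, 0.9]
width: 0.047
```

```bash
python3 go.py 0.45 -0.30 0.16 94.2
```

```text
t 39.15 p [0.5661 0.1116 0.1065] yaw -85.86 tilt [-0.0024 -0.0011 -1.    ] w 0.047 F [1.0537 0.9164 0.888 ] q1,q6 [31.0517 63.0878]
slide [-0.1456  0.4022 -0.0527] turn [ 0.0009  0.0025 -0.0011] dyaw 0.062296457384604764
```

Clearing the arm from the view for the final check.

drive_tool(motion=[{"slide":[-0.018,0.05,-0.02],"turn":[0,0,0],"fingers":0.1},{"slide":[-0.037,0.1,-0.05],"turn":[0,0,0],"fingers":0.1},{"slide":[-0.055,0.15,-0.05],"turn":[0,0,0],"fingers":0.1},{"slide":[-0.073,0.2,-0.05],"turn":[0,0,0],"fingers":0.1},{"slide":[-0.091,0.25,-0.05],"turn":[0,0,0],"fingers":0.1},{"slide":[-0.109,0.3,-0.05],"turn":[0,0,0],"fingers":0.1},{"slide":[-0.127,0.35,-0.05],"turn":[0,0,0],"fingers":0.1},{"slide":[-0.145,0.4,-0.05],"turn":[0,0,0],"fingers":0.1}])

```text
time: 40.15
tool_pos: [0.4505, -0.299, 0.1564]
orientation: [0.999, 0.036, 0.0, 0.0]
contact_force: [1.0, 0.0, 1.0]
width: 0.0468
```

```bash
python3 go.py 0.15 -0.56 0.2 94.2
```

```text
t 40.15 p [ 0.4505 -0.299   0.1564] yaw -85.85 tilt [ 0.0005 -0.0001 -1.    ] w 0.0468 F [0.9777 0.0125 0.975 ] q1,q6 [-12.2633 106.4087]
slide [-0.3186  0.2386 -0.0437] turn [ 0.0001 -0.0005 -0.001 ] dyaw 0.05463893331966574
```

drive_tool(motion=[{"slide":[-0.045,0.034,-0.02],"turn":[0,0,0.12],"fingers":0.1},{"slide":[-0.09,0.068,-0.04],"turn":[0,0,0.24],"fingers":0.1},{"slide":[-0.135,0.102,-0.04],"turn":[0,0,0.36],"fingers":0.1},{"slide":[-0.18,0.136,-0.04],"turn":[0,0,0.48],"fingers":0.1},{"slide":[-0.225,0.17,-0.04],"turn":[0,0,0.6],"fingers":0.1},{"slide":[-0.27,0.204,-0.04],"turn":[0,0,0.7],"fingers":0.1},{"slide":[-0.31,0.235,-0.04],"turn":[0,0,0.7],"fingers":0.1},{"slide":[-0.31,0.235,-0.04],"turn":[0,0,0.7],"fingers":0.1}])

```text
time: 41.15
tool_pos: [0.1562, -0.5555, 0.1954]
orientation: [0.95, -0.311, -0.001, -0.0]
contact_force: [0.7, -0.1, 0.0]
width: 0.047
```

```bash
python3 go.py; python3 - <<'E'
from h import *
im,d=snap('top','30'); s,_=snap('side','30')
o=[cv2.resize(im[90:310,90:310,::-1],(400,400),interpolation=cv2.INTER_CUBIC),cv2.resize(s[200:480,130:410,::-1],(400,400),interpolation=cv2.INTER_CUBIC)]
cv2.imwrite('pics/f30.png',np.hstack(o))
cv2.imwrite('pics/f30b.png',cv2.resize(im[155:300,100:280,::-1],None,fx=4,fy=4,interpolation=cv2.INTER_CUBIC))
E
```

```text
t 41.15 p [ 0.1562 -0.5555  0.1954] yaw -126.24 tilt [-0.0012  0.0011 -1.    ] w 0.047 F [ 0.7095 -0.1039  0.0341] q1,q6 [-54.376  108.1414]
```

View pics/f30b.png

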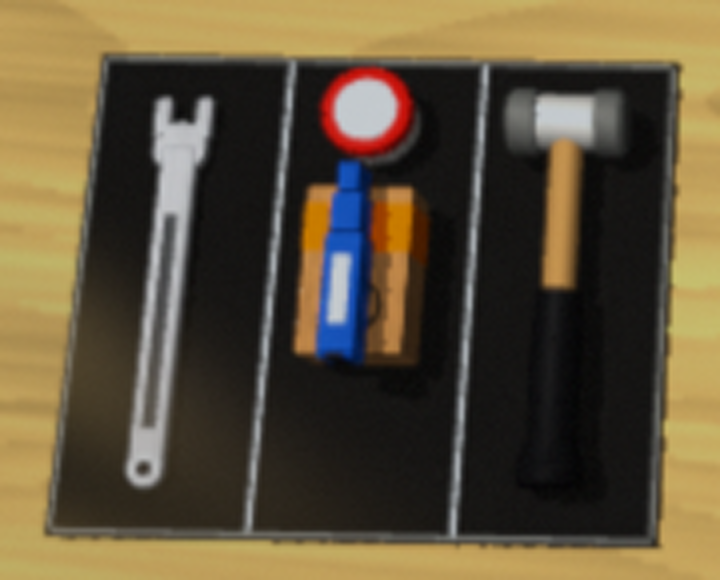

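View pics/side30.png

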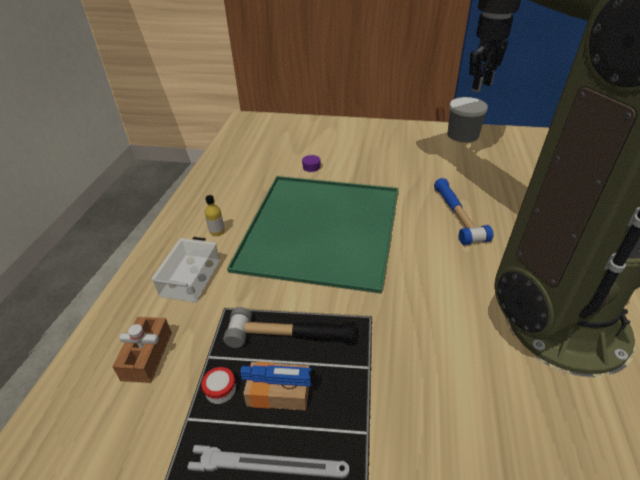

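View pics/top30.png

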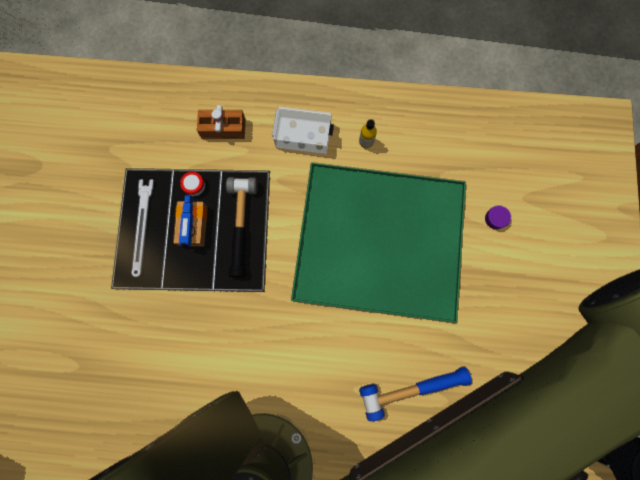

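All five things are on the mat and the bystanders look unmoved. Now the numbers in the mat frame.

```bash
python3 - <<'E'
from h import *
np.set_printoptions(precision=1,suppress=True)
def r(p,z): return ray('top',np.array(p,float)/4+[100,155]-.4,z)[:,:2]
cor=r([(105,57),(678,66),(655,542),(48,533)],.004); c=cor.mean(0)
ux=((cor[0]+cor[1])-(cor[3]+cor[2])); ux/=np.hypot(*ux); uy=np.array([-ux[1],ux[0]])
print('mat',c,np.degrees(np.arctan2(ux[1],ux[0])))
M=lambda p,z:(lambda q:np.c_[(q-c)@ux,(q-c)@uy]*1000)(r(p,z))
print('lines',M([(293,62),(250,530),(486,65),(453,535)],.004))
b=M([(294,353),(308,187),(415,187),(402,358)],.042); print('box',b,b.mean(0))
l=M([(317,355),(362,358),(338,162),(367,162)],.066); print('lev',l,l.mean(0))
print('tin',M([(320,111),(414,111),(367,67),(367,157)],.032),M([(367,111)],.032))
print('wrench hole,jaw root,bar',M([(144,468),(183,130),(148,430),(176,180),(142,489),(184,97)],.014))
print('mallet shaft',M([(558,288),(566,142),(506,120),(630,124),(548,485)],.024))
a=np.load('pics/top0.npz')['im'].astype(int);e=np.load('pics/top30.npz')['im'].astype(int)
d=abs(a-e).max(2); print('bystander diff',[(n,d[y:y2,x:x2].mean().round(1),d[y:y2,x:x2].max()) for n,x,x2,y,y2 in(('key',190,250,100,145),('flap',268,338,100,160),('oil',355,382,115,152),('purple',484,515,204,232),('blue',355,475,365,425))])
E
```

```text
mat [0.5 0.2] 3.969704961116778
lines [[ 146.    61. ]
 [-144.2   59.6]
 [ 146.1  -59.3]
 [-144.9  -59.6]]
box [[-45.5  30.2]
 [ 54.2  31.1]
 [ 55.3 -32. ]
 [-47.3 -32.4]] [ 4.2 -0.8]
lev [[-51.1   8.8]
 [-52.3 -16.7]
 [ 62.4   6.7]
 [ 62.7 -10. ]] [ 5.4 -2.8]
tin [[104.7  31.6]
 [105.7 -24.9]
 [133.2   5.7]
 [ 76.4   1. ]] [[105.2   3.4]]
wrench hole,jaw root,bar [[-110.2  121.6]
 [  97.3  120.6]
 [ -87.7  121.7]
 [  65.4  121.5]
 [-122.5  121.4]
 [ 118.5  122.2]]
mallet shaft [[  -0.  -116.3]
 [  90.4 -115.8]
 [ 103.7  -78.7]
 [ 102.5 -153.9]
 [-116.9 -117.4]]
bystander diff [('key', np.float64(3.1), np.int64(6)), ('flap', np.float64(3.6), np.int64(6)), ('oil', np.float64(3.2), np.int64(6)), ('purple', np.float64(3.2), np.int64(6)), ('blue', np.float64(20.7), np.int64(170))]
```

```bash
python3 -c "
from station import ctrl
print(ctrl.hand_in())"
```

```text
the job is handed in; nothing more can be done
None
```

I laid out the mat as asked, in the order box, levers, tin, wrench, mallet. Everything is released, and I handed the job in at about 41 s with the arm clear.

My last check was from the top camera, in the mat's own frame, before handing in:

| Thing | Measured position on the mat |
|---|---|
| Box | 4 mm towards the back, 1 mm right of centre, straight along the middle lane |
| Levers | centred on the box to about 2 mm, straight along it |
| Tin | standing on the middle lane to about 3 mm, 105 mm behind the mat's centre, about 20 mm clear of the box and inside the back edge |
| Wrench | within 2 mm of the left lane's centre line, handle towards the robot |
| Mallet | about 4 mm from the right lane's centre line, on the box side, handle towards the robot |

**Bystanders:** the key block, flap, oil bottle and purple tin look the same in the before and after pictures. The blue mallet's patch of the picture did differ. I put that down to the arm and its shadow in view, as the mallet itself looks to be in the same place.

**Disagreements along the way:**
- **Side camera:** its measurements differed from the top camera's by 8–18 mm, so I used it only to look.
- **Arm height:** the fingertips stood about 37 mm higher than the arm reported. I set grasp heights from the pictures and placing heights from contact force.
- **Sideways offset:** I added 3 mm in y to targets measured by camera, because the arm and top camera disagreed by about that much.

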